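Snap the nozzle onto a segmented blow-off hose with hose pliers

ROBOT

A 7-joint arm with a two-finger parallel gripper is mounted at the origin on the work surface. World frame = base frame: x ahead of the robot, y to its left, z up, the work surface at z = 0. Lengths are in m, angles in rad, forces in N, time in s.
With the tool pointing down it reaches from about 0.4 to 0.875 m from the base axis. Payload 6.5 kg.
Tool frame: the origin (TCP) lies at the very end of the fingers, on their centre line; the grasp point (between the pads) lies robot.tcp_to_grasp behind it (robot.tcp_to_grasp is the distance from the TCP to the grasp point, in m); z points along the fingers, y is the direction in which the jaws open and shut (so a half turn about z gives the same grasp; the last joint's range is limited). The gripper opens to 85 mm and grips with 20 to 120 N. Pads are 22 mm wide; open, the fingers measure 114 mm over their backs; the gripper's body (76 mm by 85 mm) begins 54 mm behind the grasp point. The pads swing forward as they close: fully open they stand 13 mm farther back than shut.
Start: joints at [-1.368, 0.536, -0.004, 1.538, 0.003, 1.067, -0.071], TCP at [0.173, 0.627, 0.231] pointing down, gripper open.
Joint ranges: [-2.7, 2.7], [-0.37, 2.16], [-1.27, 1.26], [0.24, 2.4], [-1.31, 4.45], [0.19, 1.91], [-2.76, 2.76]. Speed limits (rad/s): [2.39, 2.39, 3.14, 3.14, 3.14, 3.14, 3.14].

INTERFACE

Orientations are given as a 3x3 rotation matrix whose columns are the frame's x, y, z axes.
In Python, from plant import robot gives the robot as it stands.
- The arm moves only by the tool move_arm, never from a script. Its argument "commands" is a list of rows, each a list of 5 numbers: the shift along the tool's x, y, z in mm, then the turn about the tool's z in degrees, then the opening in per cent of the stroke, from 0 (shut) to 100 (fully open). A call has 1 to 10 rows; each row is the pose to reach, as a shift and turn from the pose measured when the call began, along the tool's axes at that moment; what a row does not reach only later rows make up. A row lasts 1/12 s, in which the tool goes at most 41.7 mm and 7.16 degrees, less where a joint would pass 70% of its speed; a pose out of reach is approached as far as the arm can. A call with a gripper value outside its range is refused whole. The fingers move at their own pace and stop on an object; "force" is the grip in N (left out, the last holds). Time passes only in rows, so rows that repeat a pose let the fingers close. It gives the time, the measured TCP pose, the force and the opening at its end, in the units of the state.
- robot.read_state(): the state, without advancing time (a new reading comes with each control period).
- robot.grab_frame(name): name is "scene" or "top" or "wrist"; returns a dict with "frame" (480x640x3 uint8, red, green, blue), "range_z" (480x640 float32, m along the optical axis (not along the pixel's ray), 0 where there is no reading), "fx", "fy", "cx", "cy" (pixels), "k1" (the pictures are not rectified: a ray, as slopes to the right and down, at radius r is drawn at 1 + k1 r^2 times it, then the intrinsics apply), "origin" and "orientation" of the camera in the world. Camera axes: x right, y up, looking along -z (the intrinsics and any distortion apply to the point x, -y, -z); pixel columns grow to the right and rows downward; lengths in m; the calibration is good to about 2 mm. A picture is of the moment at which its call begins.
- robot.close_job(): hands the job in, once; it reports no verdict.
Trained networks look in the newest picture that a camera, given by its name, has taken for a name from the list of things; names that differ only in an ending like _2 or _b are one class to them, and where a whole thing is asked for, a point or a joint stands for the part that bears it (a point fixed in the world has none). Each returns a list of dicts, best first, with "confidence" (0 to 1); they miss things now and then, are a little off and sometimes report something else, mostly with a low value. They report only what shows in the picture. A call takes as long as a camera call.
- robot.masks_of(camera, name): "region" (480x640 bool, what is visible of it) and "bbox" ([left, top, width, height] in pixels, round what is visible of it).
- robot.place_of(camera, name): "uv" ([column, row] in pixels: a listed point, or the origin of a listed thing).
The state is a dict: "clock": time; "qpos": joint angles; "qd": joint speeds; "joint_efforts": joint torques, N m; "ee_pos": TCP position; "tcp_rot": TCP orientation; "wrist_force": force on the tool from outside, world axes, zero at the start; "ft_torque": the same for the moment, N m; "gripper_width": finger opening in m.
Only numpy, scipy, OpenCV 4.12 (cv2) and the standard library are available. Lean on these libraries where they do the work, as an engineer would, in place of code of your own. Each camera call takes 0.05 s, during which the arm holds its last target.

TASK

The orange nozzle is only perched on the ball at the end of the blue segmented air hose. Take the red-handled hose pliers from their wooden rest, put the forked jaws around the joint and squeeze gently until the nozzle clicks fully home against the blue flange, without crushing the plastic, wrenching the hose sideways or pushing on it with the gripper. Then lay the pliers back on their rest, leaving the other things on the bench where they are.

Things in the scene. Friction and masses are not known exactly. Their poses are not given: they have to be found in the camera images.
- pliers: Loose hose pliers, 0.17 kg, 203 mm long, lying level. Origin: middle of the pivot, mid-height; x along the centre line to the jaws, z up (pivot axis). Two crossed halves turn equally about the pivot and spring open; squeezing the red handles closes the jaws. Handles straight, 18 mm tall (z -9 to 9 mm), 12 mm thick, x = -40 to -136 mm. Balance point about x = -53 mm.
- grip_mid (a point): Point mid-way between the handles, x = -72 mm on the pliers, where to grip. Width over the handles here: 65 mm sprung open (outsides parallel), 43 to 49 mm when the nozzle is home. The opening spring presses with about 11 N on each finger here when open, 14 N near home; the joint adds about 0.7 x jaw force: some 25 N just before the click; over 30 N crushes the plastic.
- jaw_mid (a point): Middle between the two forked jaws, x = 51.5 mm on the pliers, on the hose axis when the slot floors touch the waists. Forks: upright plates 6 mm thick, x = 34 to 67 mm, z -22 to 22 mm, each with a level slot 27 mm high open to the front, floor at x = 42 mm. Inner faces 41 mm apart sprung open; the left fork (+y, brass set screw) stands 1 mm in to 3.5 mm out of that, set differently each time.
- hose: Blue segmented hose; its last rigid link is level, axis 130 mm above the bench. Origin on the axis at the rear face of its flange; y along the axis to the nozzle, x level, away from the robot, z up. Waist 19 mm diameter, y = -20 to 0 mm, for one fork (34 mm thick behind it); flange 36 mm diameter, y = 0 to 4 mm: the fork pulls on its rear face; then the ball. Pliers come in level along +x.
- joint_mid (a point): Point on the axis of the hose's last link at y = 16.75 mm: mid-way between the rear face of the flange and the shoulder of the perched nozzle.
- nozzle: Orange nozzle, axes as the hose; origin on the axis at its rim. Bell 36 mm diameter, y = 0 to 22 mm, ending in a flat shoulder that the other fork pushes on; then a tube 18 mm diameter to y = 41 mm and a tapering tip to y = 68 mm. Perched: rim 7.5 mm off the flange; home: rim against the flange (shoulder 26 mm from the flange's rear face).
- nozzle_push (a joint): How far the nozzle has been pushed on (m): 0 perched, 0.0075 fully home (the reading is noisy by about 1 mm). The resistance rises to about 15 N at the jaws, then at about 0.005 it gives way, the nozzle snaps home and stays; squeezing on firms up again and only loads the plastic, which breaks at 22 N of jaw force.
- hose_bend (a joint): Bend of the hose about its foot, 85 mm below the outlet's axis (rad): 0 as set; springy, about 1.2 N per mm at the outlet along its axis (positive moves the outlet against the hose's y).
- hose_base: Dark steel magnet base 66 x 56 x 34 mm, fixed to the bench, holding the foot of the hose; origin under its centre, z up. The hose rises over it and bends to its +y, the direction of the outlet.
- rest: Fixed wooden rest; origin on the bench under the place of the pivot, x as the pliers point. Plywood foot 100 mm wide, 12 mm thick, x = -151 to 27 mm; two cross blocks with tops 30 mm above the bench: front x = -13 to 19 mm, 60 mm wide, under the pivot; rear x = -138 to -114 mm, 100 mm wide, under the handle ends. Between them the handles are free.
- rest_place (a point): Where the pliers' origin belongs on the rest: 39 mm above the bench over the rest's origin, same axes.
- glue: White glue bottle, 56 mm diameter, 150 mm tall, loose bystander; origin under its centre.
- offcut: Pine offcut 90 x 50 x 30 mm, loose bystander; origin under its centre.
- driver: Screwdriver lying on the bench, loose bystander; origin under its middle.
- spare_link: Spare blue hose link, 34 mm diameter, 28 mm tall, standing loose, a bystander; origin under its centre.

How it is judged:
On the way, in this order (a step that is already met when the one before it is completed fails the run):
1. the forked jaws are around the joint (distance between jaw_mid and joint_mid below 0.012 m and value of joint nozzle_push below 0.005 m), for 0.1 s.
2. the nozzle is home with the jaws still around the joint (value of joint nozzle_push above 0.0066 m and distance between jaw_mid and joint_mid below 0.016 m), for 0.1 s.
At the end, for the whole second after the job is handed in: The nozzle is pushed on by more than 6.6 of its 7.5 mm; the hose is back where it was set (within 0.03 rad); the pliers lie still and level on both blocks of their rest, pivot within 20 mm of its place and turned less than 0.25 rad from the rest's direction (value of joint nozzle_push above 0.0066 m and horizontal distance between pliers and rest_place below 0.02 m and z of pliers in the frame of rest_place between -0.005 and 0.005 m and angle between pliers's own z axis and vertical below 0.1 rad and angle between the x axis of pliers and the x axis of rest, either way round below 0.25 rad and linear speed of pliers below 0.02 m/s and value of joint hose_bend between -0.03 and 0.03 rad); the robot touches nothing.
It fails at once if the pliers press on the nozzle with more than 22 N: the plastic is crushed (contact force between pliers and nozzle above 22 N).
It fails at once if both jaws together press on the hose and nozzle with more than 44 N (contact force between pliers and hose above 44 N).
It fails at once if the gripper or arm pushes on the hose, the nozzle or their base (contact force between any of the fingers, the arm and hose_base above 2 N).
It fails at once if the hose is wrenched more than about 8 mm sideways out of its set (value of joint hose_bend above 0.1 rad or value of joint hose_bend below -0.1 rad).
It fails at once if a bystander is moved by more than 20 mm (distance of any of glue, offcut, driver, spare_link from where it was at the start of the episode above 0.02 m).
It also fails if it takes over 62 s, if anything falls off the work surface, if the arm or the gripper's body presses on something with over 40 N, if the wrist force passes 120 N, or if a joint passes its speed limit or range.

## Working session

There is one attempt and no reset: what is moved stays moved. The work goes in short steps, Python scripts to look and compute and a tool call to move; the robot and the scene stay as the last step left them, time stands still between calls to the robot, and variables do not carry over. Pictures are saved under pics/ and viewed, and the job is handed in when it is done.

Besides the shell and the picture viewer there is one more tool, called after "Request:" as name(argument=value, ...) on one line, values as JSON. move_arm: Moves the arm, as the interface text tells. Its arguments: {"type":"object","properties":{"commands":{"type":"array","items":{"type":"array","items":{"type":"number"}}},"force":{"type":"number"}},"required":["commands"]}

```bash
ls; mkdir -p pics
cat > h.py <<'E'
import numpy as np, cv2
from plant import robot
def save(f,name):
    cv2.imwrite('pics/'+name, cv2.cvtColor(f['frame'],cv2.COLOR_RGB2BGR))
def ray(f,u,v):
    xd=(u-f['cx'])/f['fx']; yd=(v-f['cy'])/f['fy']
    x,y=xd,yd
    for _ in range(30):
        s=1+f['k1']*(x*x+y*y); x,y=xd/s,yd/s
    return np.stack([x,-y,-np.ones_like(x)],-1)
def pts(f,mask):
    v,u=np.nonzero(mask&(f['range_z']>0))
    z=f['range_z'][v,u]
    r=ray(f,u.astype(float),v.astype(float))*z[:,None]
    return r@np.array(f['orientation']).T+np.array(f['origin']),u,v
def onplane(f,uv,h):
    d=ray(f,np.array(float(uv[0])),np.array(float(uv[1])))@np.array(f['orientation']).T
    o=np.array(f['origin']); t=(h-o[2])/d[2]; return o+t*d
def proj(f,P):
    p=(np.asarray(P)-np.array(f['origin']))@np.array(f['orientation'])
    x=p[...,0]/-p[...,2]; y=-p[...,1]/-p[...,2]
    s=1+f['k1']*(x*x+y*y)
    return np.stack([f['fx']*x*s+f['cx'],f['fy']*y*s+f['cy']],-1)
E
python3 - <<'E'
from h import *
s=robot.read_state(); print(s); print(robot.tcp_to_grasp)
for c in ('scene','top'):
    f=robot.grab_frame(c); save(f,c+'0.png'); print(c,f['origin'],f['orientation'],f['fx'],f['k1'])
    hts={'pliers':.039,'grip_mid':.039,'jaw_mid':.039,'hose':.13,'joint_mid':.13,'nozzle':.13,'hose_base':0,'rest':0,'rest_place':.039,'glue':0,'offcut':0,'driver':0,'spare_link':0}
    for n,h in hts.items():
        for d in robot.place_of(c,n)[:2]:
            print(c,n,round(d['confidence'],2),np.round(d['uv'],1),onplane(f,d['uv'],h).round(4))
E
```

```text
pics
{'clock': 0.0, 'qpos': array([-1.3682213 ,  0.53719258, -0.0044537 ,  1.53888699,  0.00256603,
        1.06726943, -0.07120594]), 'qd': array([ 4.39582691e-04,  3.15918455e-04,  6.23488007e-05, -4.88943162e-04,
       -1.22940899e-03,  3.34403542e-04,  5.23057586e-04]), 'joint_efforts': array([ 2.44836319e-04, -5.83428848e+01,  1.04889214e+00, -2.59093148e+01,
        1.23682918e-02,  9.76484473e-03, -5.06543969e-06]), 'ee_pos': array([0.17243859, 0.6260509 , 0.2303904 ]), 'tcp_rot': array([[-9.64113546e-01,  2.65489979e-01, -3.76541396e-04],
       [ 2.65490230e-01,  9.64112034e-01, -1.70990402e-03],
       [-9.09342897e-05, -1.74850969e-03, -9.99998467e-01]]), 'wrist_force': array([-0.12587113, -0.1103367 ,  0.43084095]), 'ft_torque': array([-0.0323188 , -0.0009374 , -0.01001536]), 'gripper_width': 0.08544109213687166}
0.0187
scene [0.89784964 0.20807921 0.79718703] [[-0.59047926 -0.68936877  0.4196486 ]
 [ 0.80703545 -0.50777582  0.30142578]
 [ 0.00529389  0.51665697  0.85617612]] 462.03985463913074 -0.03378304857605537
scene pliers 0.58 [455.4 355.1] [0.5746 0.2631 0.039 ]
s
[... 1184 characters left out ...]
0.2] [ 0.6473 -0.063   0.13  ]
top joint_mid 0.64 [315.3 186.7] [ 0.6558 -0.047   0.13  ]
top hose_base 0.63 [351.8 202.5] [ 0.6544 -0.1323  0.    ]
top hose_base 0.24 [314.4 183.1] [ 0.7071 -0.0455  0.    ]
top rest 0.89 [189.3 239.1] [0.5842 0.2544 0.    ]
top rest_place 0.69 [184.3 241.4] [0.5709 0.2548 0.039 ]
top rest_place 0.69 [184.6 216.6] [0.6288 0.2547 0.039 ]
top glue 0.78 [253.4 179.6] [0.7232 0.1009 0.    ]
top offcut 0.83 [432.6 318.3] [ 0.3741 -0.2981  0.    ]
top offcut 0.61 [182.7 216. ] [0.641  0.2706 0.    ]
top driver 0.66 [192.9 180.7] [0.7277 0.2469 0.    ]
top driver 0.6 [353.5 202.1] [ 0.6552 -0.1364  0.    ]
top spare_link 0.73 [337.4 163.2] [ 0.7548 -0.1036  0.    ]
```

View pics/scene0.png

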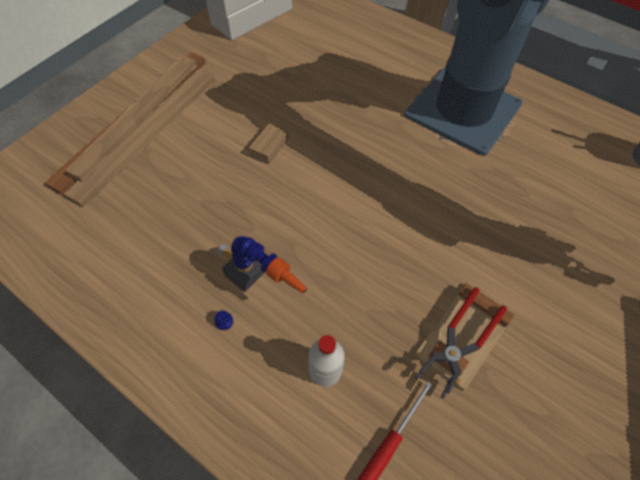

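View pics/top0.png

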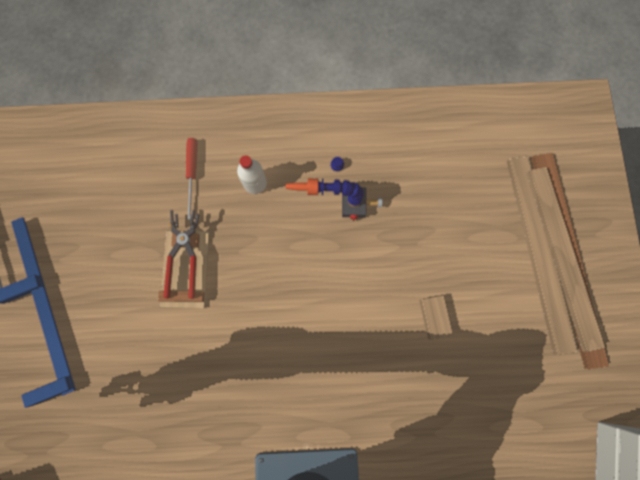

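The scene view shows the pliers lying in the rest (pivot ≈ (453,353)), the orange nozzle ≈ (283,272), the glue bottle ≈ (326,362) and the driver just ahead of the jaws. The top view agrees: pliers pivot ≈ (183,238) and joint ≈ (316,187). I'll go above the pliers for a close look.

Request:
move_arm(commands=[[-420,-268,0,-15,100],[-420,-268,0,-15,100],[-420,-268,0,-15,100],[-420,-268,0,-15,100],[-420,-268,0,-15,100],[-420,-268,0,-15,100],[-420,-268,0,-15,100],[-420,-268,0,-15,100],[-420,-268,0,-15,100],[-420,-268,0,-15,100]], force=25)

```text
clock: 2.23
ee_pos: [0.4529, 0.3157, 0.2316]
tcp_rot: [[-1.0, 0.007, 0.001], [0.007, 1.0, 0.0], [-0.001, 0.0, -1.0]]
wrist_force: [-0.0, 0.9, 0.7]
gripper_width: 0.0854
```

Request:
move_arm(commands=[[-53,-58,0,0,100],[-53,-58,0,0,100],[-53,-58,0,0,100],[-53,-58,0,0,100]])

```text
clock: 2.57
ee_pos: [0.5073, 0.2546, 0.2317]
tcp_rot: [[-1.0, 0.012, 0.001], [0.012, 1.0, -0.0], [-0.001, -0.0, -1.0]]
wrist_force: [-0.8, 1.3, -0.3]
gripper_width: 0.0856
```

Run:
```python
from h import *
s=robot.read_state(); print(s['clock'],s['ee_pos'])
f=robot.grab_frame('wrist'); save(f,'w1.png'); np.save('w1.npy',f,allow_pickle=True)
print(f['origin'],f['orientation'],f['fx'],f['k1'])
for n,h in dict(pliers=.039,grip_mid=.039,jaw_mid=.039,rest_place=.039,rest=0).items():
    for d in robot.place_of('wrist',n)[:1]:
        print(n,round(d['confidence'],2),np.round(d['uv'],1),onplane(f,d['uv'],h).round(4))
```

```text
2.5667 [0.50726443 0.25462865 0.23173751]
[0.42919543 0.25625956 0.37358474] [[ 1.35267318e-02 -9.52301234e-01 -3.04859620e-01]
 [ 9.99908322e-01  1.26958285e-02  4.70786701e-03]
 [-6.12862114e-04 -3.04895353e-01  9.52385661e-01]] 387.2483812848338 -0.06878986772947893
pliers 0.94 [322.  284.6] [0.5774 0.2574 0.039 ]
rest 0.72 [320.3 266.3] [0.5741 0.256  0.    ]
```

View pics/w1.png

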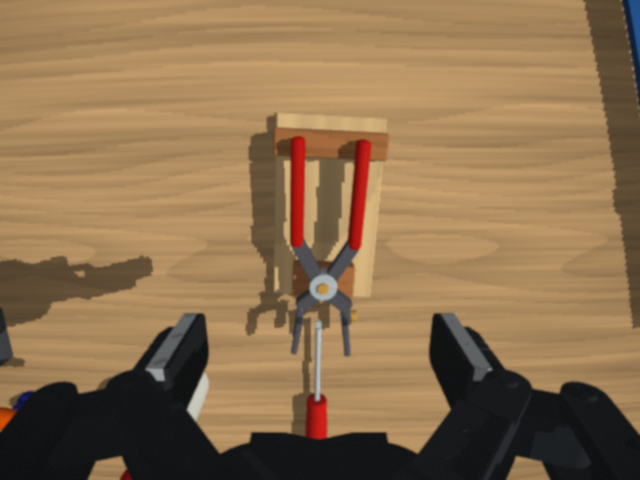

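```bash
python3 - <<'E'
from h import *
f=np.load('w1.npy',allow_pickle=True).item()
F=f['frame'].astype(int)
m=(F[...,0]>120)&(F[...,1]<60)&(F[...,2]<60)
m[:130]=0;m[260:]=0;m[:,:250]=0;m[:,400:]=0
n,l,st,c=cv2.connectedComponentsWithStats(m.astype(np.uint8)); print(st)
cl=[]
for i in range(1,n):
    if st[i,4]<300: continue
    P,u,v=pts(f,l==i); P=P[P[:,2]>.042]
    c0=np.median(P,0); print('depth',c0, P.min(0),P.max(0))
    # silhouettes on plane .046
    vv,uu=np.nonzero(l==i)
    Q=np.array([onplane(f,(a,b),.046) for a,b in zip(uu,vv)])
    line=cv2.fitLine(Q[:,:2].astype(np.float32),cv2.DIST_L2,0,.01,.01).ravel(); print('line',line, Q.min(0),Q.max(0))
    for X in (.47,.49,.505,.52):
        s=Q[abs(Q[:,0]-X)<.004]; print(X,s[:,1].min().round(4),s[:,1].max().round(4))
# jaws: edges on plane .061 (top of fork z=39+22)
E
python3 - <<'E'
import cv2
im=cv2.imread('pics/w1.png'); cv2.imwrite('pics/w1c.png',cv2.resize(im[100:380,240:410],None,fx=3,fy=2.1,interpolation=cv2.INTER_CUBIC)[:600])
im=im[230:380,250:400]; cv2.imwrite('pics/w1j.png',cv2.resize(im,None,fx=4,fy=4,interpolation=cv2.INTER_CUBIC))
E
```

```text
[[     0      0    640    480 304838]
 [   291    137     14    110   1268]
 [   351    140     20    110   1094]]
depth [0.48524714 0.23740347 0.04697381] [0.44247697 0.23030779 0.04327878] [0.53711343 0.24394437 0.04942273]
line [ 0.99905294 -0.04351182  0.48700026  0.23734751] [0.44247027 0.23029514 0.046     ] [0.53667872 0.24400258 0.046     ]
0.47 0.2325 0.2427
0.49 0.2326 0.2422
0.505 0.2321 0.2409
0.52 0.2315 0.2405
depth [0.4877342  0.29047969 0.04716665] [0.44559572 0.28353147 0.04413842] [0.5407728  0.29856017 0.04953336]
line [ 0.9969754  -0.07771768  0.48959416  0.29072574] [0.4455724  0.28357366 0.046     ] [0.54017863 0.29846064 0.046     ]
0.47 0.2879 0.2964
0.49 0.2865 0.295
0.505 0.285 0.2937
0.52 0.2843 0.2923
```

View pics/w1j.png

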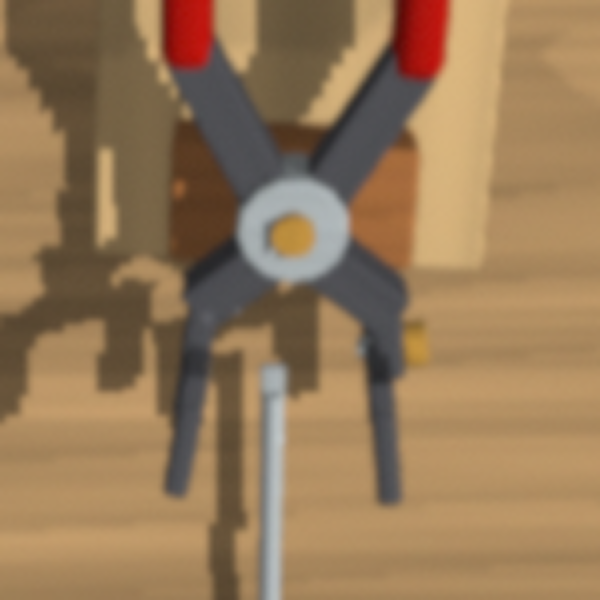

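The crop shows both forks, the brass set screw on the right fork and the driver tip between the forks below them. I'll check where the open fingertips sit relative to the TCP.

Run:
```python
from h import *
f=np.load('w1.npy',allow_pickle=True).item()
m=np.zeros((480,640),bool); m[310:400,140:210]=1; m[310:400,430:500]=1
P,u,v=pts(f,m); s=robot.read_state()
T=(P-s['ee_pos'])@s['tcp_rot']
k=(T[:,2]>-.08)&(abs(T[:,1])<.08)
for sg in (1,-1):
    q=T[k&(T[:,1]*sg>0)]; print(len(q), np.percentile(q,[0,2,50,98,100],axis=0).round(4))
# jaw tops at plane z=.061
for c in [(175,490),(188,490),(380,500),(398,500),(208,340),(370,370)]:
    print(c, onplane(f,(250+c[0]/4,230+c[1]/4),.061).round(4))
```

```text
4714 [[-0.0141  0.029  -0.0697]
 [-0.0119  0.0372 -0.0634]
 [ 0.0048  0.0396 -0.0383]
 [ 0.0097  0.0518 -0.0154]
 [ 0.0142  0.0532 -0.0121]]
4650 [[-0.0134 -0.0602 -0.0695]
 [-0.0114 -0.0587 -0.0632]
 [ 0.0055 -0.0466 -0.038 ]
 [ 0.0104 -0.0442 -0.0153]
 [ 0.0145 -0.0359 -0.0115]]
(175, 490) [0.6368 0.2301 0.061 ]
(188, 490) [0.6369 0.2332 0.061 ]
(380, 500) [0.6402 0.2782 0.061 ]
(398, 500) [0.6403 0.2825 0.061 ]
(208, 340) [0.5974 0.239  0.061 ]
(370, 370) [0.6056 0.2756 0.061 ]
```

Request:
move_arm(commands=[[1,9,40,3,100],[1,9,80,3,100],[1,9,120,3,100],[1,9,150,3,100],[1,9,165,3,100],[1,9,175,3,100],[1,9,175,3,100]])

```text
clock: 3.45
ee_pos: [0.502, 0.268, 0.0548]
tcp_rot: [[-0.998, 0.055, -0.003], [0.055, 0.998, -0.001], [0.003, -0.001, -1.0]]
wrist_force: [0.4, 0.3, -0.3]
gripper_width: 0.0854
```

Run:
```python
from h import *
s=robot.read_state(); print(s['clock'],s['ee_pos'],s['tcp_rot'][:,0],s['wrist_force'])
f=robot.grab_frame('wrist'); save(f,'w2.png')
f=robot.grab_frame('scene'); save(f,'s2.png')
```

```text
3.45 [0.50203109 0.26801896 0.05482612] [-0.99847162  0.05519912  0.00273436] [ 0.3845087   0.2999788  -0.29468409]
```

View pics/w2.png

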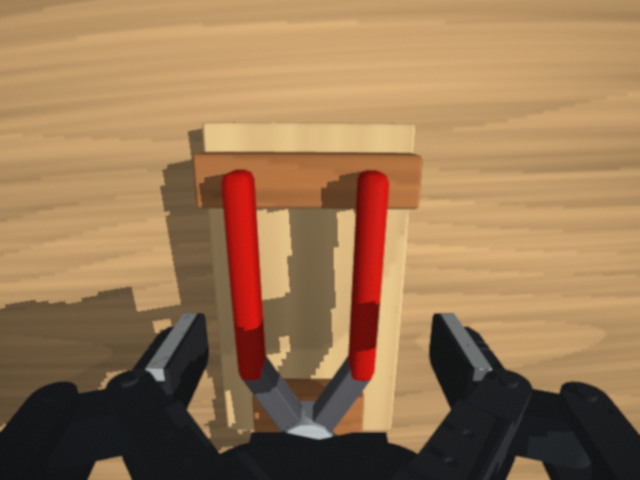

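Run:
```python
from h import *
s=robot.read_state(); print(s['clock'],s['ee_pos'],s['tcp_rot'][:,0],s['qd'])
f=robot.grab_frame('wrist')
F=f['frame'].astype(int)
m=(F[...,0]>90)&(F[...,1]<50)&(F[...,2]<50)
m[:140]=0;m[400:]=0;m[:,:200]=0;m[:,420:]=0
n,l,st,c=cv2.connectedComponentsWithStats(m.astype(np.uint8))
for i in range(1,n):
    if st[i,4]<300: continue
    print(st[i])
    vv,uu=np.nonzero(l==i)
    Q=np.array([onplane(f,(a,b),.046) for a,b in zip(uu,vv)])
    line=cv2.fitLine(Q[:,:2].astype(np.float32),cv2.DIST_L2,0,.01,.01).ravel(); print('line',line, Q.min(0),Q.max(0))
    T=(Q-s['ee_pos'])@s['tcp_rot']
    for X in (-.02,0,.02,.04):
        q=T[abs(T[:,0]-X)<.003]; print(X,q[:,1].min().round(4),q[:,1].max().round(4))
m=np.zeros((480,640),bool); m[310:400,140:210]=1; m[310:400,430:500]=1
P,u,v=pts(f,m)
T=(P-s['ee_pos'])@s['tcp_rot']
k=(T[:,2]>-.08)&(abs(T[:,1])<.08)
for sg in (1,-1):
    q=T[k&(T[:,1]*sg>0)]; print(len(q), np.percentile(q,[0,2,50,98,100],axis=0).round(4))
```

```text
3.55 [0.5039804  0.26863685 0.05739122] [-9.98435538e-01  5.59071553e-02 -9.30350205e-04] [ 0.00096507 -0.02365652  0.00257211 -0.01023718 -0.0003261  -0.00038887
  0.00138902]
[ 220  165   44  208 5983]
line [ 0.99881214 -0.04872651  0.48387045  0.23808502] [0.44104613 0.22988721 0.046     ] [0.53689035 0.24629992 0.046     ]
-0.02 -0.0373 -0.0247
0 -0.0376 -0.0249
0.02 -0.0379 -0.0254
0.04 -0.0381 -0.0256
[ 347  165   38  209 5533]
line [ 0.9973983  -0.07208718  0.48694897  0.2897028 ] [0.4440527  0.28098114 0.046     ] [0.5403354  0.29828542 0.046     ]
-0.02 0.0136 0.0249
0 0.014 0.0254
0.02 0.0143 0.0258
0.04 0.015 0.0264
5124 [[-0.0906  0.0329 -0.0703]
 [-0.0848  0.0413 -0.0631]
 [ 0.0074  0.044  -0.0366]
 [ 0.0126  0.0754  0.0585]
 [ 0.0176  0.08    0.0598]]
5240 [[-0.0905 -0.08   -0.0695]
 [-0.0851 -0.0745 -0.063 ]
 [ 0.0073 -0.0431 -0.0356]
 [ 0.0127 -0.0405  0.0584]
 [ 0.017  -0.0319  0.0598]]
```

View pics/s2.png

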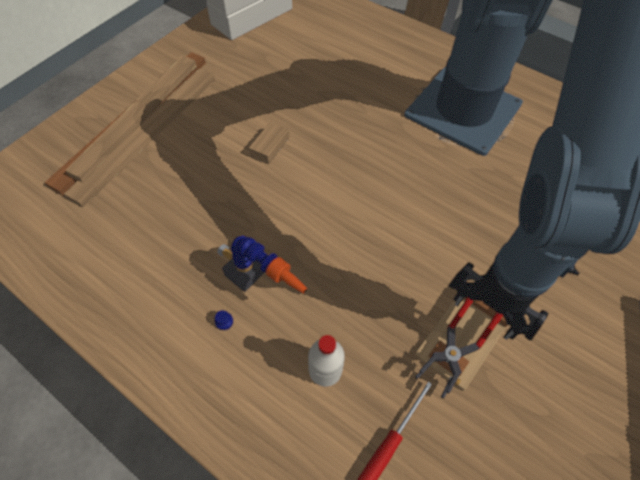

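Request:
move_arm(commands=[[-3,-6,12,0,100],[-3,-6,24,0,100],[-3,-6,34,0,100],[-3,-6,40,0,100],[-3,-6,43,0,100],[-3,-6,43,0,100],[-3,-6,43,0,90],[-3,-6,43,0,80]], force=22)

```text
clock: 4.27
ee_pos: [0.5075, 0.2629, 0.0152]
tcp_rot: [[-0.998, 0.056, 0.003], [0.056, 0.998, 0.003], [-0.002, 0.003, -1.0]]
wrist_force: [0.4, 0.4, -0.6]
gripper_width: 0.0686
```

Request:
move_arm(commands=[[0,0,1,0,76],[0,0,1,0,74],[0,0,1,0,73],[0,0,1,0,73],[0,0,1,0,73]])

```text
clock: 4.68
ee_pos: [0.5078, 0.2632, 0.0154]
tcp_rot: [[-0.998, 0.056, 0.003], [0.056, 0.998, 0.003], [-0.003, 0.003, -1.0]]
wrist_force: [-1.6, -1.7, 9.6]
gripper_width: 0.0628
```

Run:
```python
from h import *
s=robot.read_state(); print(s['clock'],s['ee_pos'],s['wrist_force'],s['gripper_width'])
f=robot.grab_frame('wrist'); save(f,'w3.png')
```

```text
4.6833 [0.50782672 0.26321307 0.01544007] [-1.59605674 -1.74482161  9.59636929] 0.06281139751568977
```

View pics/w3.png

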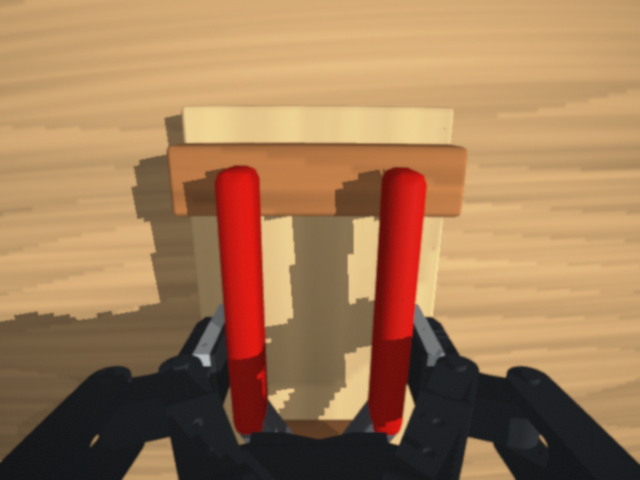

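Request:
move_arm(commands=[[0,0,-10,0,73],[0,0,-25,0,73],[0,0,-45,0,73],[0,0,-65,0,73],[0,0,-85,0,73],[0,0,-95,0,73],[0,0,-95,0,73],[0,0,-95,0,73]])

```text
clock: 5.4
ee_pos: [0.5076, 0.263, 0.1106]
tcp_rot: [[-0.998, 0.056, 0.004], [0.056, 0.998, 0.004], [-0.004, 0.004, -1.0]]
wrist_force: [-0.3, 0.2, -1.7]
gripper_width: 0.0625
```

Run:
```python
from h import *
s=robot.read_state(); print(s['clock'],s['ee_pos'],s['tcp_rot'],s['wrist_force'],s['gripper_width'])
f=robot.grab_frame('wrist'); save(f,'w4.png')
f=robot.grab_frame('scene'); save(f,'s4.png'); np.save('s4.npy',f,allow_pickle=True)
for n in ('pliers','jaw_mid','grip_mid','hose','joint_mid','nozzle'):
    for d in robot.place_of('scene',n)[:1]:
        print(n,round(d['confidence'],2),np.round(d['uv'],1),onplane(f,d['uv'],.13).round(4))
```

```text
5.4 [0.50756613 0.26303152 0.11063479] [[-0.99841492  0.05614486  0.00392553]
 [ 0.05615905  0.99841534  0.00360227]
 [-0.00371707  0.00381701 -0.99998581]] [-0.28166957  0.23835059 -1.65186248] 0.06245918477244108
pliers 0.62 [469.9 336. ] [0.5744 0.2606 0.13  ]
jaw_mid 0.75 [449.9 362. ] [0.6273 0.2548 0.13  ]
grip_mid 0.67 [486.5 302.7] [0.51   0.2572 0.13  ]
hose 0.97 [267.3 260.8] [ 0.6553 -0.0659  0.13  ]
joint_mid 0.9 [277.7 268.9] [ 0.6568 -0.0429  0.13  ]
nozzle 0.61 [277.3 264.7] [ 0.6512 -0.0482  0.13  ]
```

View pics/s4.png

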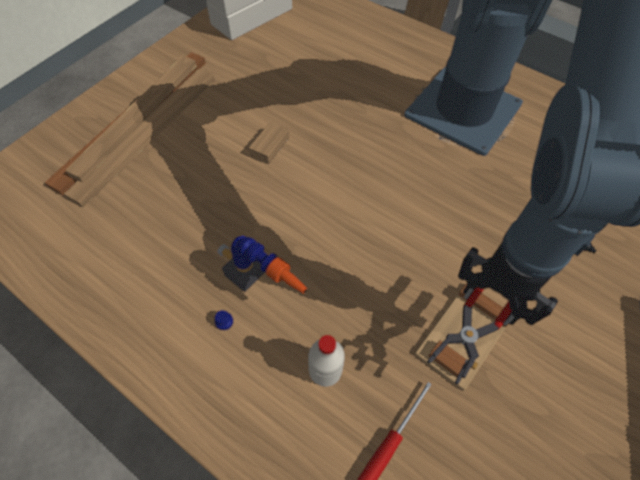

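View pics/w4.png

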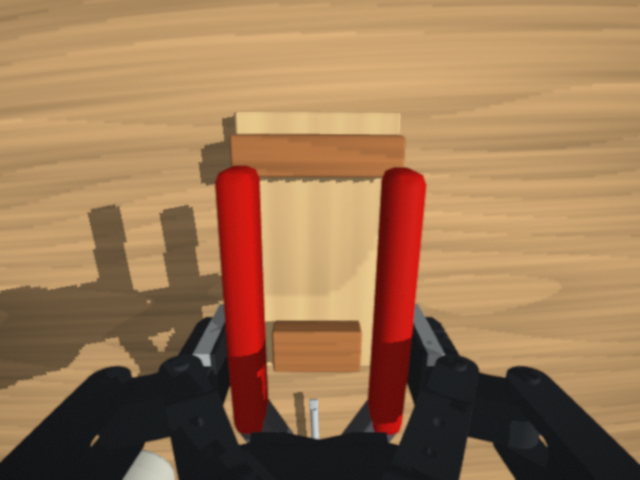

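```bash
cat > noz.py <<'E'
from h import *
def noz(c,tag):
    f=robot.grab_frame(c); save(f,f'{tag}_{c}.png')
    F=f['frame'].astype(int)
    m=(F[...,0]>140)&(F[...,1]<115)&(F[...,1]>30)&(F[...,2]<60)&(F[...,0]-F[...,1]>90)
    n,l,st,ce=cv2.connectedComponentsWithStats(m.astype(np.uint8))
    # component nearest to expected location
    e=proj(f,np.array([.655,-.03,.13])); best=min([i for i in range(1,n) if st[i,4]>60],key=lambda i:np.hypot(*(ce[i]-e)))
    vv,uu=np.nonzero(l==best); Q=np.array([onplane(f,(a,b),.13) for a,b in zip(uu,vv)])
    print(c,st[best],ce[best],'y range',Q[:,1].min().round(4),Q[:,1].max().round(4))
    for y in np.arange(Q[:,1].min(),Q[:,1].max(),.006):
        s=Q[abs(Q[:,1]-y-.003)<.004][:,0]; 
        if len(s): print('  y %.3f x %.4f..%.4f mid %.4f w %.1f'%(y+.003,s.min(),s.max(),(s.min()+s.max())/2,1e3*(s.max()-s.min())))
    P,_,_=pts(f,l==best); P=P[P[:,2]>.1]; print(' depth top z', np.percentile(P,[1,50,99],axis=0).round(4))
    return f
if __name__=='__main__':
    noz('scene','n5'); noz('top','n5')
    for c in ('scene','top'):
        f=robot.grab_frame(c)
        for n,h in (('hose',.13),('joint_mid',.13),('nozzle',.13),('rest',0),('rest_place',.039)):
            for d in robot.place_of(c,n)[:1]:
                print(c,n,round(d['confidence'],2),np.round(d['uv'],1),onplane(f,d['uv'],h).round(4))
E
python3 noz.py
python3 - <<'E'
import cv2
a=cv2.imread('pics/n5_scene.png')[220:310,210:320]; b=cv2.imread('pics/n5_top.png')[150:230,270:400]
cv2.imwrite('pics/n5a.png',cv2.resize(a,None,fx=6,fy=6,interpolation=cv2.INTER_CUBIC));cv2.imwrite('pics/n5b.png',cv2.resize(b,None,fx=6,fy=6,interpolation=cv2.INTER_CUBIC))
E
```

```text
scene [271 259  35  32 315] [285.55555556 272.43492063] y range -0.0581 0.0131
  y -0.055 x 0.6423..0.6591 mid 0.6507 w 16.8
  y -0.049 x 0.6423..0.6601 mid 0.6512 w 17.8
  y -0.043 x 0.6418..0.6633 mid 0.6525 w 21.5
  y -0.037 x 0.6418..0.6689 mid 0.6553 w 27.1
  y -0.031 x 0.6437..0.6689 mid 0.6563 w 25.1
  y -0.025 x 0.6509..0.6599 mid 0.6554 w 9.0
  y -0.019 x 0.6513..0.6612 mid 0.6563 w 9.9
  y -0.013 x 0.6522..0.6616 mid 0.6569 w 9.4
  y -0.007 x 0.6522..0.6621 mid 0.6571 w 9.8
  y -0.001 x 0.6545..0.6624 mid 0.6585 w 7.9
  y 0.005 x 0.6555..0.6624 mid 0.6589 w 6.9
  y 0.011 x 0.6559..0.6633 mid 0.6596 w 7.4
 depth top z [[ 0.6474 -0.0504  0.1335]
 [ 0.6591 -0.03    0.1406]
 [ 0.6688  0.0133  0.149 ]]
top [241 157  10  10  73] [245.24657534 161.10958904] y range 0.0896 0.1089
  y 0.093 x 0.7113..0.7293 mid 0.7203 w 18.1
  y 0.099 x 0.7092..0.7296 mid 0.7194 w 20.4
  y 0.105 x 0.7093..0.7298 mid 0.7195 w 20.4
  y 0.111 x 0.7140..0.7276 mid 0.7208 w 13.6
 depth top z [[0.7028 0.0867 0.1456]
 [0.7125 0.0973 0.1492]
 [0.722  0.1058 0.1524]]
scene hose 0.6 [267.6 262.3] [ 0.6572 -0.0637  0.13  ]
scene joint_mid 0.72 [274.7 266.7] [ 0.6566 -0.0493  0.13  ]
scene nozzle 0.81 [274.8 268.3] [ 0.6588 -0.0473  0.13  ]
scene rest 0.57 [447.  359.3] [0.5734 0.2575 0.    ]
scene rest_place 0.84 [453.  353.8] [0.575  0.2588 0.039 ]
top hose 0.77 [323.3 189.1] [ 0.6497 -0.0635  0.13  ]
top joint_mid 0.9 [313.9 182.5] [ 0.6652 -0.0444  0.13  ]
top nozzle 0.73 [318.2 185.3] [ 0.6585 -0.0532  0.13  ]
top rest 0.81 [187.6 239.7] [0.5829 0.2584 0.    ]
top rest_place 0.76 [182.2 240.4] [0.5734 0.2595 0.039 ]
```

View pics/n5a.png

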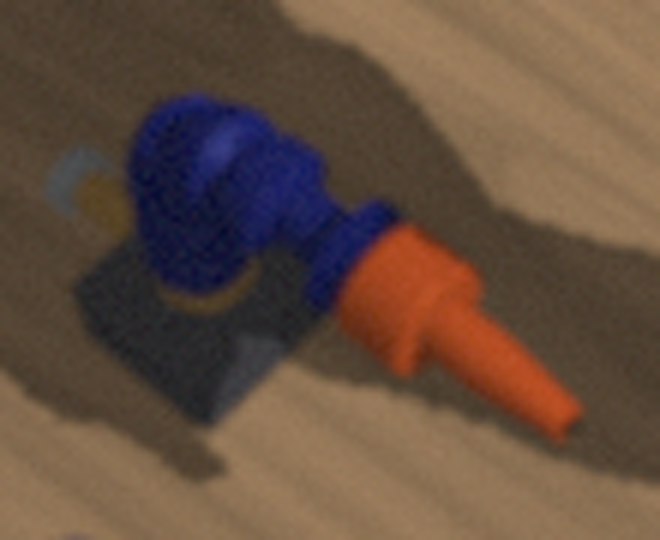

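View pics/n5b.png

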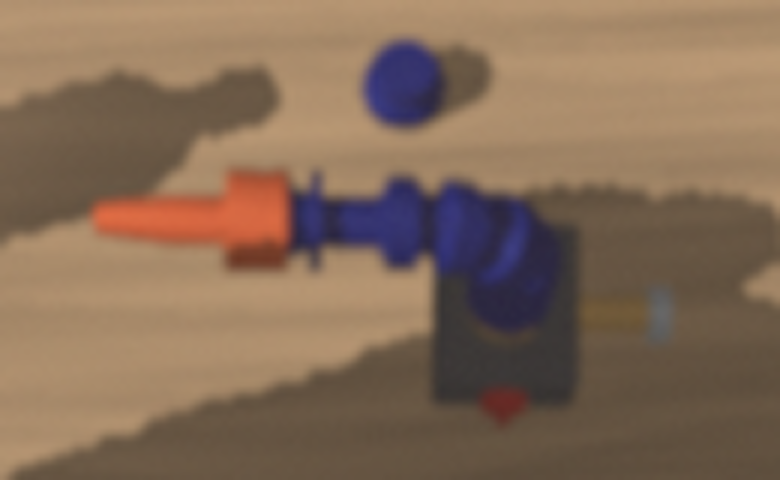

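Run:
```python
from h import *
f=robot.grab_frame('top')
def T(x,y): return onplane(f,(270+x/6-.4,150+y/6-.4),.13).round(4)
for n,p in dict(tip=(93,215),shoulder=(226,220),shoulder_top=(226,170),shoulder_bot=(226,268),rim=(290,220),flange0=(310,220),flange1=(320,220),waist_end=(386,220)).items(): print('top',n,T(*p))
f=robot.grab_frame('scene')
def S(x,y,z=.13): return onplane(f,(210+x/6-.4,220+y/6-.4),z).round(4)
for n,p in dict(tip=(570,425),shtop=(480,285),shbot=(403,373),rimtop=(405,228),rimbot=(340,305),fltop=(380,203),flbot=(315,300)).items(): print('scene',n,S(*p))
```

```text
top tip [0.6617 0.0166 0.13  ]
top shoulder [ 0.6576 -0.0301  0.13  ]
top shoulder_top [ 0.676  -0.0309  0.13  ]
top shoulder_bot [ 0.64   -0.0293  0.13  ]
top rim [ 0.6564 -0.0526  0.13  ]
top flange0 [ 0.6561 -0.0596  0.13  ]
top flange1 [ 0.6559 -0.0631  0.13  ]
top waist_end [ 0.6548 -0.0862  0.13  ]
scene tip [0.6614 0.0152 0.13  ]
scene shtop [ 0.6428 -0.0294  0.13  ]
scene shbot [ 0.6757 -0.0297  0.13  ]
scene rimtop [ 0.6411 -0.0567  0.13  ]
scene rimbot [ 0.67  -0.056  0.13 ]
scene fltop [ 0.6391 -0.0671  0.13  ]
scene flbot [ 0.6728 -0.0624  0.13  ]
```

Request:
move_arm(commands=[[10,-8,0,0.4,73],[15,-25,0,0.4,73],[15,-48,0,0.4,73],[15,-73,0,0.4,73],[15,-98,0,0.4,73],[15,-123,0,0.4,73],[15,-148,0,0.4,73],[15,-173,0,0.4,73],[15,-190,0,0.4,73],[15,-195,0,0.4,73]])

```text
clock: 7.43
ee_pos: [0.4813, 0.0654, 0.1098]
tcp_rot: [[-0.998, 0.068, 0.003], [0.068, 0.998, 0.002], [-0.003, 0.002, -1.0]]
wrist_force: [-0.3, 0.5, -1.5]
gripper_width: 0.0627
```

Request:
move_arm(commands=[[-1,-8,0,0,73],[-1,-25,0,0,73],[-1,-45,2,0,73],[-1,-65,3,0,73],[-1,-83,3,0,73],[-1,-95,3,0,73],[-1,-100,3,0,73],[-1,-100,3,0,73],[-1,-100,3,0,73]])

```text
clock: 8.18
ee_pos: [0.4759, -0.0333, 0.1067]
tcp_rot: [[-0.998, 0.067, 0.003], [0.067, 0.998, 0.002], [-0.003, 0.002, -1.0]]
wrist_force: [-0.3, -0.7, -1.7]
gripper_width: 0.0624
```

Run:
```python
from h import *
s=robot.read_state(); print(s['clock'],s['ee_pos'],s['tcp_rot'],s['wrist_force'],s['gripper_width'])
for c in('scene','top'):
    f=robot.grab_frame(c); save(f,f'a6_{c}.png'); np.save(f'a6_{c}.npy',f,allow_pickle=True)
    for n in ('pliers','jaw_mid','joint_mid'):
        for d in robot.place_of(c,n)[:1]:
            print(n,round(d['confidence'],2),np.round(d['uv'],1),onplane(f,d['uv'],.13).round(4))
a=cv2.imread('pics/a6_scene.png')[200:310,230:360]; b=cv2.imread('pics/a6_top.png')[150:250,270:400]
cv2.imwrite('pics/a6a.png',cv2.resize(a,None,fx=5,fy=5,interpolation=cv2.INTER_CUBIC));cv2.imwrite('pics/a6b.png',cv2.resize(b,None,fx=6,fy=6,interpolation=cv2.INTER_CUBIC))
```

```text
8.1833 [ 0.47591205 -0.03332157  0.1067082 ] [[-0.9977631   0.06676631  0.00332503]
 [ 0.0667737   0.9977658   0.00216453]
 [-0.00317309  0.00238171 -0.99999213]] [-0.3487444  -0.74647983 -1.72349001] 0.06239799133160352
pliers 0.77 [322.8 225.6] [ 0.546  -0.0327  0.13  ]
jaw_mid 0.81 [301.7 242.9] [ 0.5949 -0.0411  0.13  ]
joint_mid 0.93 [275.1 270.3] [ 0.6613 -0.0446  0.13  ]
jaw_mid 0.59 [313.5 215.8] [ 0.5928 -0.0403  0.13  ]
joint_mid 0.83 [316.8 185. ] [ 0.6594 -0.0503  0.13  ]
```

View pics/a6a.png

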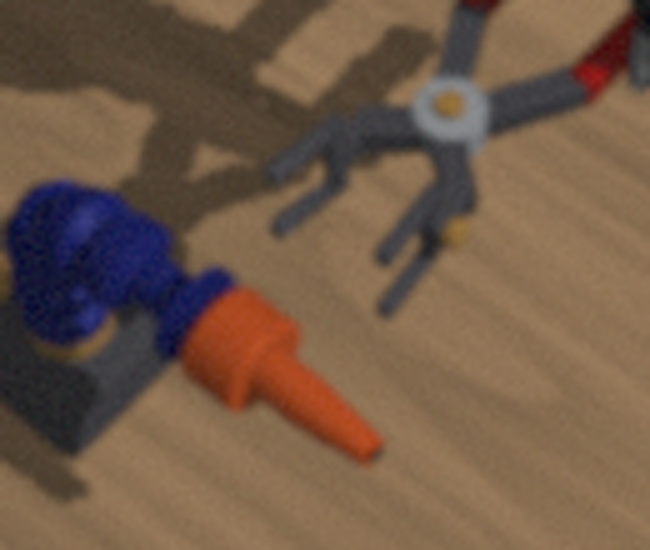

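View pics/a6b.png

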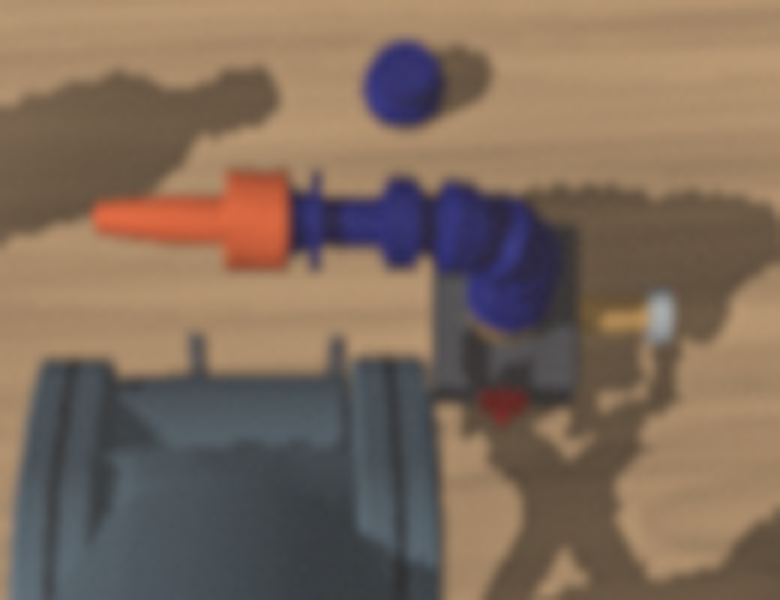

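Run:
```python
from h import *
f=np.load('a6_top.npy',allow_pickle=True).item()
def T(x,y,z): return onplane(f,(270+x/6-.4,150+y/6-.4),z).round(4)
for n,p in dict(Lout=(191,335),Lin=(205,335),Rin=(331,338),Rout=(343,338),Lin2=(207,370),Rin2=(331,370)).items(): print('top',n,T(*p,.152))
f=np.load('a6_scene.npy',allow_pickle=True).item()
def S(x,y,z): return onplane(f,(230+x/5-.4,200+y/5-.4),z).round(4)
for n,p,z in (('Rup',(270,170),.150),('Rlow',(280,228),.112),('Lup',(384,253),.150),('Llow',(385,307),.112),('pivot',(452,105),.144),('tip',(370,455),.13),('sh_top',(298,330),.13),('sh_bot',(238,405),.13)): print(n,S(*p,z))
def rng(x,y,r=3):
    u,v=int(230+x/5),int(200+y/5); m=np.zeros((480,640),bool); m[v-r:v+r+1,u-r:u+r+1]=1
    P,_,_=pts(f,m); print(x,y,P[np.argsort(-P[:,2])][:6].round(3).tolist())
for p in ((270,170),(280,228),(384,253),(385,307),(452,105)): rng(*p,r=2)
```

```text
top Lout [ 0.6101 -0.0168  0.152 ]
top Lin [ 0.6099 -0.0216  0.152 ]
top Rin [ 0.6067 -0.0643  0.152 ]
top Rout [ 0.6065 -0.0684  0.152 ]
top Lin2 [ 0.5975 -0.0217  0.152 ]
top Rin2 [ 0.5955 -0.0638  0.152 ]
Rup [ 0.6075 -0.0683  0.15  ]
Rlow [ 0.6067 -0.0672  0.112 ]
Lup [ 0.6103 -0.0193  0.15  ]
Llow [ 0.6099 -0.0198  0.112 ]
pivot [ 0.5481 -0.0373  0.144 ]
tip [0.6626 0.0141 0.13  ]
sh_top [ 0.641  -0.0316  0.13  ]
sh_bot [ 0.6737 -0.0304  0.13  ]
270 170 [[0.606, -0.066, 0.152], [0.604, -0.066, 0.152], [0.604, -0.068, 0.151], [0.609, -0.064, 0.151], [0.608, -0.067, 0.151], [0.604, -0.066, 0.15]]
280 228 [[0.608, -0.065, 0.117], [0.605, -0.067, 0.117], [0.604, -0.066, 0.116], [0.606, -0.069, 0.116], [0.606, -0.067, 0.116], [0.608, -0.067, 0.115]]
384 253 [[0.612, -0.021, 0.152], [0.611, -0.019, 0.152], [0.608, -0.018, 0.152], [0.61, -0.018, 0.152], [0.609, -0.021, 0.151], [0.609, -0.017, 0.151]]
385 307 [[0.609, -0.02, 0.118], [0.611, -0.018, 0.117], [0.606, -0.018, 0.116], [0.61, -0.019, 0.116], [0.611, -0.02, 0.116], [0.61, -0.017, 0.116]]
452 105 [[0.549, -0.034, 0.144], [0.548, -0.037, 0.143], [0.547, -0.036, 0.143], [0.543, -0.037, 0.143], [0.548, -0.033, 0.143], [0.544, -0.038, 0.142]]
```

The top view shows the fork tips in open space, left at ≈ (198,335) and right at ≈ (337,338), either side of the joint in y. The clearances come out at about 4.7 mm on the left and 4.0 mm on the right, and the fork tops at z 0.152 put the pliers at 0.130. I'll advance slowly.

Request:
move_arm(commands=[[-4,0,0,0,73],[-9,0,0,0,73],[-15,0,0,0,73],[-21,0,0,0,73],[-26,0,0,0,73],[-30,0,0,0,73],[-32,0,0,0,73],[-32,0,0,0,73]])

```text
clock: 9.25
ee_pos: [0.5081, -0.0362, 0.1067]
tcp_rot: [[-0.998, 0.067, 0.003], [0.067, 0.998, 0.002], [-0.003, 0.002, -1.0]]
wrist_force: [-0.4, -0.3, -1.2]
gripper_width: 0.0624
```

```bash
cat > look.py <<'E'
import sys
from h import *
tag=sys.argv[1]
s=robot.read_state(); print(s['clock'],s['ee_pos'],s['tcp_rot'][:,0],s['wrist_force'],s['ft_torque'],s['gripper_width'])
for c in('scene','top'):
    f=robot.grab_frame(c); save(f,f'{tag}_{c}.png'); np.save(f'{tag}_{c}.npy',f,allow_pickle=True)
a=cv2.imread(f'pics/{tag}_scene.png')[210:310,220:350]; b=cv2.imread(f'pics/{tag}_top.png')[150:250,270:400]
cv2.imwrite(f'pics/{tag}a.png',cv2.resize(a,None,fx=6,fy=6,interpolation=cv2.INTER_CUBIC));cv2.imwrite(f'pics/{tag}b.png',cv2.resize(b,None,fx=6,fy=6,interpolation=cv2.INTER_CUBIC))
E
python3 look.py b7
```

```text
9.25 [ 0.50806318 -0.03618821  0.10673013] [-0.99774415  0.06705437 -0.00321373] [-0.40674816 -0.28959326 -1.18409305] [-0.00900612  0.02926828  0.03091301] 0.06239285258573665
```

View pics/b7a.png

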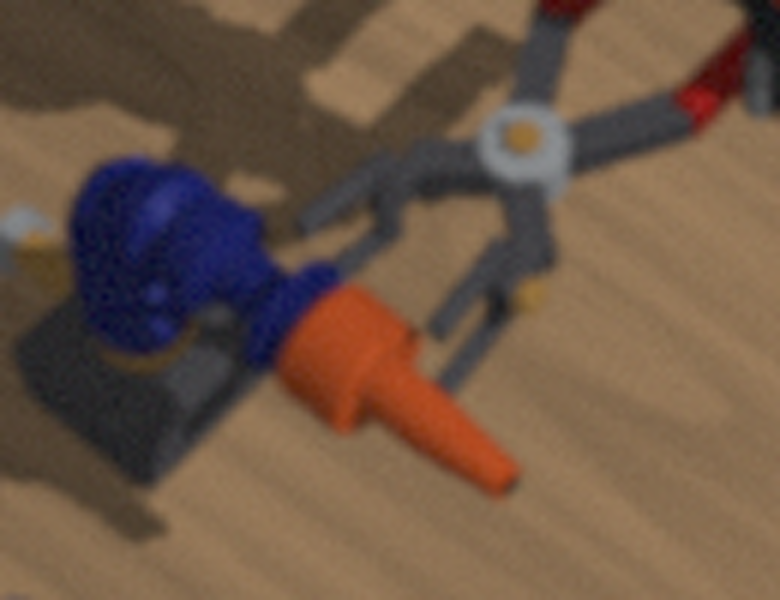

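View pics/b7b.png

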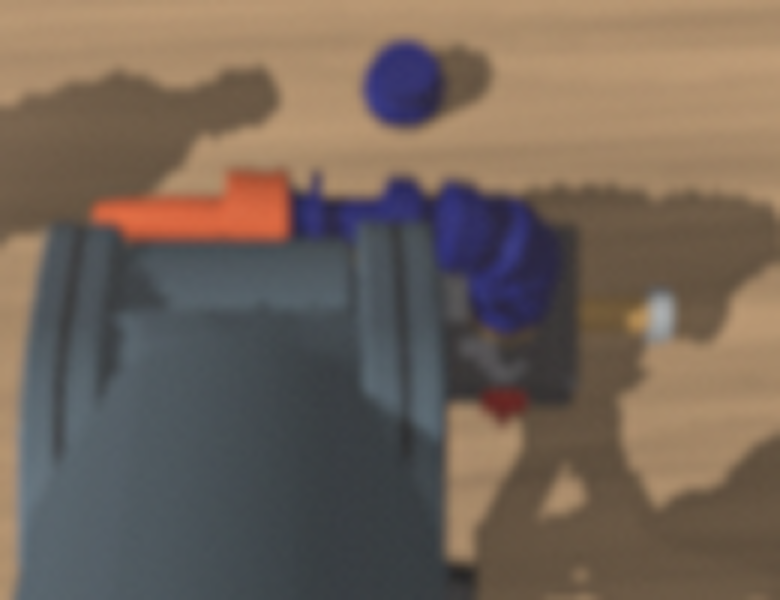

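The scene crop shows both forks just short of the joint: the left upper tip at ≈ (440,332) is outside the shoulder, and the right upper tip at ≈ (305,225) is behind the flange. I'll continue.

Request:
move_arm(commands=[[-4,0.5,0,0,73],[-8,0.5,0,0,73],[-12,0.5,0,0,73],[-16,0.5,0,0,73],[-20,0.5,0,0,73],[-20,0.5,0,0,73]])

```text
clock: 9.85
ee_pos: [0.5284, -0.0371, 0.1068]
tcp_rot: [[-0.998, 0.067, 0.004], [0.067, 0.998, 0.002], [-0.004, 0.002, -1.0]]
wrist_force: [0.3, -0.8, -2.1]
gripper_width: 0.0624
```

```bash
python3 look.py c8
```

```text
9.85 [ 0.52842838 -0.0370604   0.10682355] [-0.99773807  0.06712755 -0.00355451] [ 0.31854293 -0.77357396 -2.07748625] [ 0.0423348  -0.05136069  0.04951606] 0.06241952138285183
```

View pics/c8a.png

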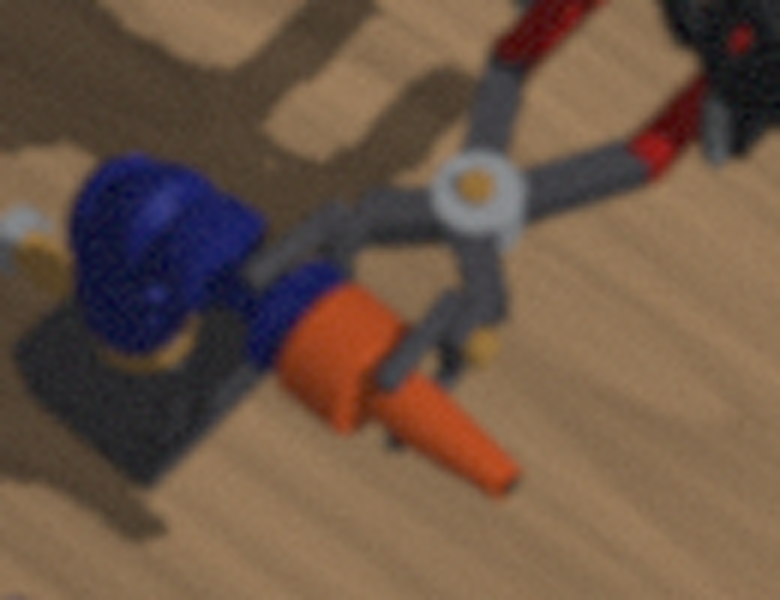

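Request:
move_arm(commands=[[-2,0,0,0,73],[-5,0,0,0,73],[-5,0,0,0,73],[-5,0,0,0,73]])

```text
clock: 10.28
ee_pos: [0.5325, -0.0373, 0.1066]
tcp_rot: [[-0.998, 0.067, 0.002], [0.067, 0.998, 0.002], [-0.002, 0.002, -1.0]]
wrist_force: [-0.3, -0.2, -1.0]
gripper_width: 0.0628
```

```bash
python3 look.py c9
python3 - <<'E'
from h import *
f=np.load('c9_scene.npy',allow_pickle=True).item()
for n in ('jaw_mid','joint_mid','pliers'):
    for d in robot.place_of('scene',n)[:1]: print(n,d['confidence'],d['uv'],onplane(f,d['uv'],.13))
E
```

```text
10.2833 [ 0.53247153 -0.03733929  0.10664095] [-0.99774341  0.06710055 -0.00236599] [-0.28585589 -0.17746551 -0.96434693] [-0.06031924  0.06992121 -0.05929155] 0.06279211702414103
joint_mid 0.83 [274.5, 266.3] [ 0.65620092 -0.05000438  0.13      ]
pliers 0.91 [301.5, 248.6] [ 0.60380744 -0.03469105  0.13      ]
```

View pics/c9a.png

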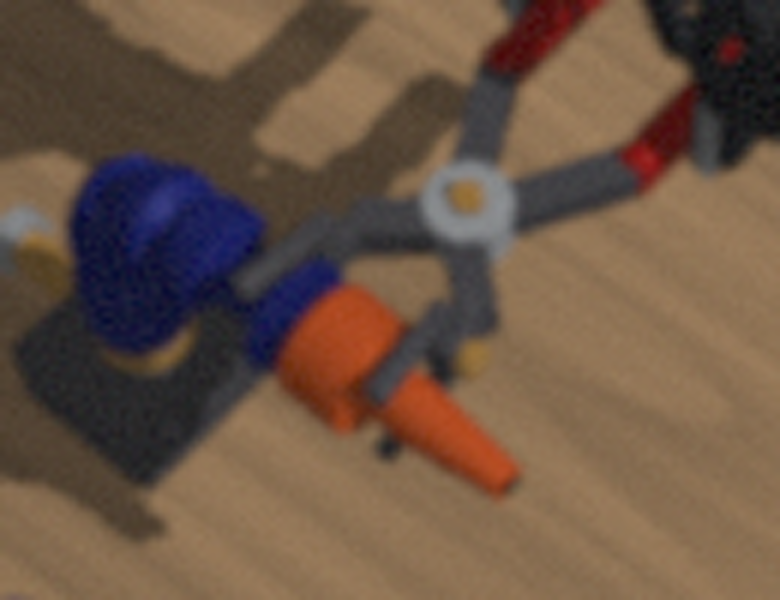

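Request:
move_arm(commands=[[0,0,0,0,71.5],[0,0,-0.3,0,70],[0,0,-0.5,0,68.5],[0,0,-0.8,0,67],[0,0,-1,0,65.5],[0,0,-1.3,0,64],[0,0,-1.5,0,63],[0,0,-1.7,0,63]], force=26)

```text
clock: 11.2
ee_pos: [0.5311, -0.0377, 0.108]
tcp_rot: [[-0.998, 0.068, 0.0], [0.068, 0.998, 0.001], [-0.0, 0.001, -1.0]]
wrist_force: [-3.7, -1.6, -1.9]
gripper_width: 0.0543
```

```bash
python3 look.py d1
```

```text
11.2 [ 0.53114838 -0.03766472  0.10799342] [-9.97713323e-01  6.75878583e-02 -8.59608801e-05] [-3.66758111 -1.62180384 -1.88448856] [-0.3696722   0.78522986 -0.20170302] 0.05426584040970121
```

View pics/d1a.png

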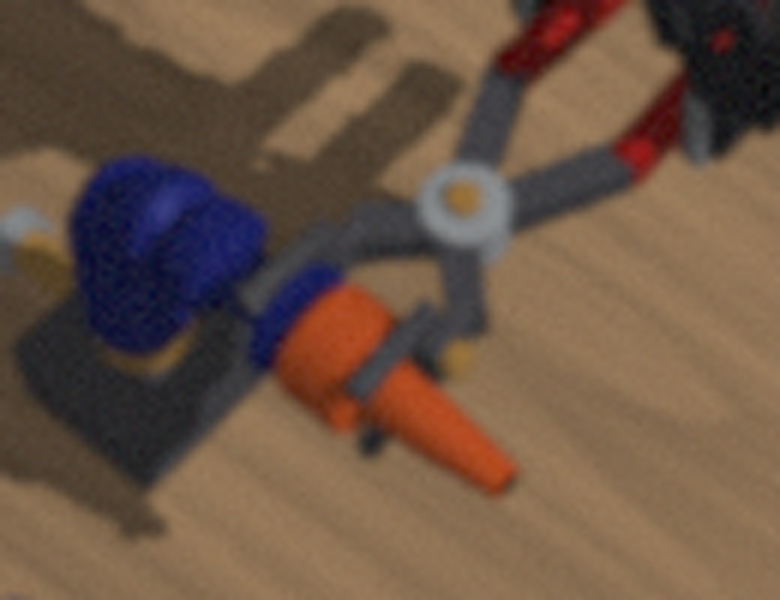

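View pics/d1b.png

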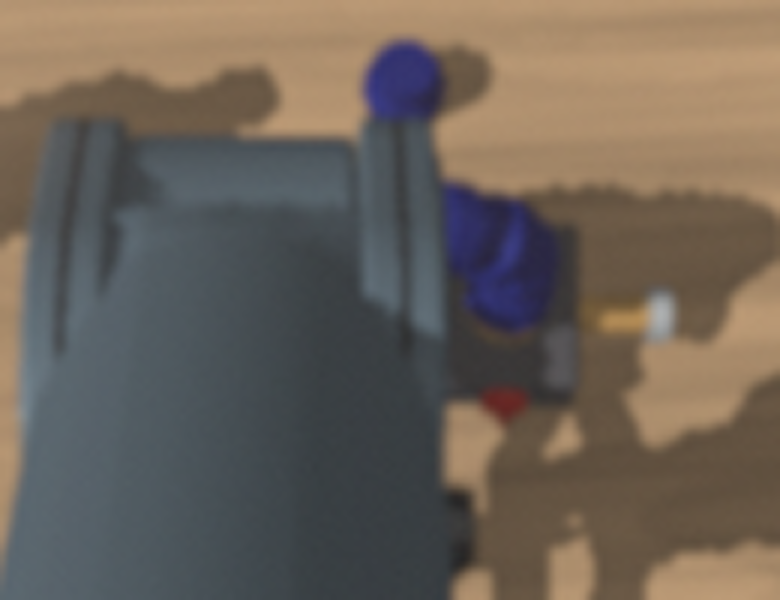

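The scene crop shows the left fork about touching the shoulder (≈ (370,380)) and the right fork behind the flange (≈ (265,290)). The wrist reads 3.7 N against the approach, so the slot floor probably touches the waist; I'll back off 2 mm.

Request:
move_arm(commands=[[1,0,0,0,63],[2,0,0,0,63],[2,0,0,0,63],[2,0,0,0,63]])

```text
clock: 11.63
ee_pos: [0.5309, -0.0377, 0.1086]
tcp_rot: [[-0.998, 0.068, 0.004], [0.068, 0.998, 0.001], [-0.004, 0.001, -1.0]]
wrist_force: [3.1, -3.0, -1.0]
gripper_width: 0.0541
```

```bash
python3 -c "
from h import *
s=robot.read_state(); print(s['clock'],s['ee_pos'],s['wrist_force'],s['ft_torque'],s['gripper_width'])"
```

```text
11.6333 [ 0.53086073 -0.0376754   0.10861622] [ 3.07442707 -3.04390669 -0.97419252] [-0.49790191 -0.63602971 -0.12897657] 0.054087724105537825
```

Request:
move_arm(commands=[[0,-1,0,0,63],[0,-1,0,0,63],[0,-1,0,0,63]])

```text
clock: 11.88
ee_pos: [0.5309, -0.0384, 0.1086]
tcp_rot: [[-0.998, 0.067, 0.004], [0.067, 0.998, 0.001], [-0.004, 0.002, -1.0]]
wrist_force: [1.1, -0.3, -2.5]
gripper_width: 0.054
```

```bash
python3 look.py d2; python3 -c "
from h import *
s=robot.read_state(); print(s['clock'],s['ee_pos'],s['wrist_force'],s['ft_torque'],s['gripper_width'])"
```

```text
11.8833 [ 0.53088735 -0.03839168  0.10864729] [-0.99772107  0.06737038 -0.00372936] [ 1.0853763  -0.28418081 -2.46999144] [-0.10221198 -0.14388509 -0.11769182] 0.05401436005997077
11.9833 [ 0.53086577 -0.03840409  0.1086028 ] [ 1.38298808  0.14737516 -3.14524559] [-0.05360663 -0.13575537 -0.02330979] 0.05413938558442207
```

View pics/d2a.png

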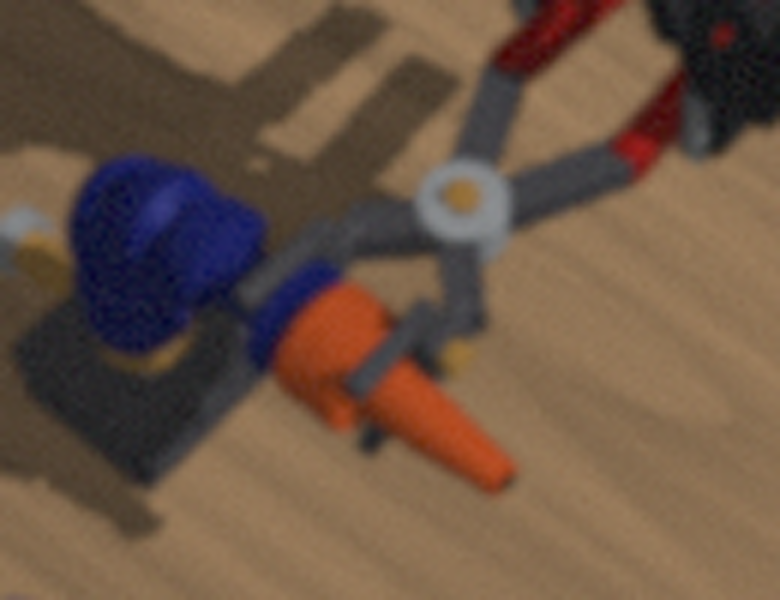

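Request:
move_arm(commands=[[0,0,-0.2,0,62],[0,0,-0.4,0,61],[0,0,-0.6,0,60],[0,0,-0.8,0,59],[0,0,-0.8,0,59]])

```text
clock: 12.4
ee_pos: [0.53, -0.0385, 0.1092]
tcp_rot: [[-0.998, 0.068, 0.002], [0.068, 0.998, 0.001], [-0.002, 0.001, -1.0]]
wrist_force: [-2.8, -1.9, -1.9]
gripper_width: 0.0508
```

```bash
python3 -c "
from h import *
s=robot.read_state(); print(s['clock'],s['ee_pos'],s['wrist_force'],s['ft_torque'],s['gripper_width'])"
```

```text
12.4 [ 0.52998723 -0.03853586  0.1091582 ] [-2.79028633 -1.85543172 -1.94204138] [-0.31013139  0.59742174 -0.21059158] 0.05084162083398887
```

Request:
move_arm(commands=[[0.5,-0.7,-0.2,0,58],[0.5,-0.7,-0.4,0,57],[0.5,-0.7,-0.5,0,56],[0.5,-0.7,-0.6,0,56]])

```text
clock: 12.73
ee_pos: [0.5291, -0.0393, 0.1096]
tcp_rot: [[-0.998, 0.068, 0.001], [0.068, 0.998, 0.001], [-0.001, 0.001, -1.0]]
wrist_force: [-1.7, -1.9, -2.1]
gripper_width: 0.0481
```

```bash
python3 look.py d3
```

```text
12.7333 [ 0.52907091 -0.03934363  0.10964852] [-0.99770735  0.0676641  -0.00126792] [-1.70152288 -1.91958121 -2.0954994 ] [-0.25246006  0.49500911 -0.09980748] 0.04805868403295452
```

View pics/d3a.png

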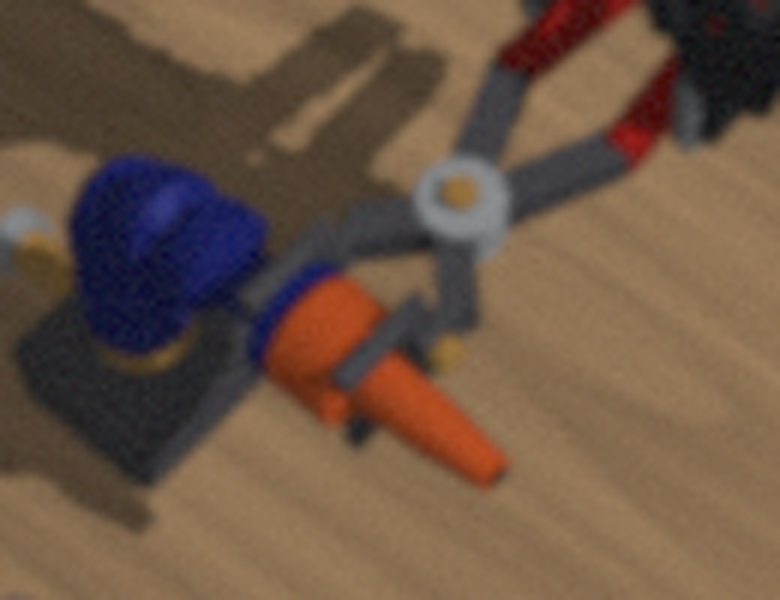

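Request:
move_arm(commands=[[0.5,-0.8,-0.1,0,55.5],[0.5,-0.8,-0.2,0,55],[0.5,-0.8,-0.3,0,54.5],[0.5,-0.8,-0.3,0,54],[0.5,-0.8,-0.3,0,54]])

```text
clock: 13.25
ee_pos: [0.529, -0.0401, 0.1101]
tcp_rot: [[-0.998, 0.068, 0.002], [0.068, 0.998, 0.001], [-0.002, 0.001, -1.0]]
wrist_force: [-0.4, -1.2, -1.7]
gripper_width: 0.0463
```

```bash
python3 look.py d4
```

```text
13.25 [ 0.52897585 -0.04009162  0.1101112 ] [-0.99770524  0.0676723  -0.00217343] [-0.36721494 -1.23837224 -1.67090308] [-0.23024868  0.05950362 -0.17928164] 0.04628487576315681
```

View pics/d4a.png

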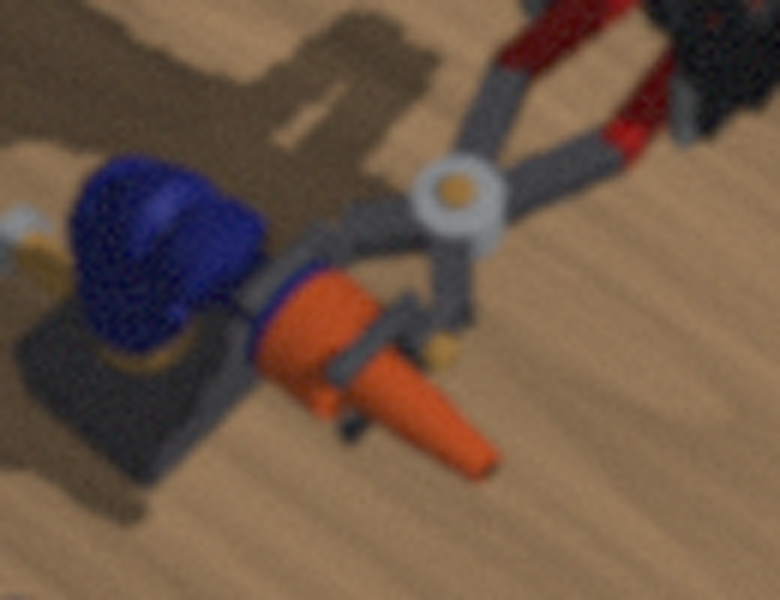

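Request:
move_arm(commands=[[0,-0.8,0,0,53.5],[0,-0.8,-0.1,0,53],[0,-0.8,-0.2,0,52.5],[0,-0.8,-0.2,0,52],[0,-0.8,-0.2,0,52]])

```text
clock: 13.77
ee_pos: [0.5289, -0.0409, 0.1103]
tcp_rot: [[-0.998, 0.068, 0.002], [0.068, 0.998, 0.001], [-0.002, 0.001, -1.0]]
wrist_force: [-0.2, 0.0, -1.4]
gripper_width: 0.0447
```

```bash
python3 look.py d5; python3 noz.py | head -16
```

```text
13.7667 [ 0.52892769 -0.04087014  0.11029521] [-0.99771537  0.0675224  -0.00218382] [-0.17798945  0.01469139 -1.3768193 ] [-0.15745588  0.05492799 -0.01589378] 0.04474991475301511
scene [281 269  21  19 124] [290.57258065 277.58870968] y range -0.0362 0.0049
  y -0.033 x 0.6509..0.6590 mid 0.6549 w 8.0
  y -0.027 x 0.6509..0.6599 mid 0.6554 w 9.0
  y -0.021 x 0.6518..0.6608 mid 0.6563 w 9.0
  y -0.015 x 0.6518..0.6612 mid 0.6565 w 9.4
  y -0.009 x 0.6532..0.6621 mid 0.6576 w 8.9
  y -0.003 x 0.6541..0.6620 mid 0.6580 w 7.9
  y 0.003 x 0.6564..0.6620 mid 0.6592 w 5.6
 depth top z [[ 0.6536 -0.0327  0.1331]
 [ 0.6596 -0.0145  0.1371]
 [ 0.6639  0.0057  0.1405]]
top [241 157  10  10  72] [245.18055556 161.125     ] y range 0.0896 0.1089
  y 0.093 x 0.7113..0.7293 mid 0.7203 w 18.1
  y 0.099 x 0.7092..0.7296 mid 0.7194 w 20.4
  y 0.105 x 0.7093..0.7298 mid 0.7195 w 20.4
  y 0.111 x 0.7140..0.7254 mid 0.7197 w 11.4
```

View pics/d5a.png

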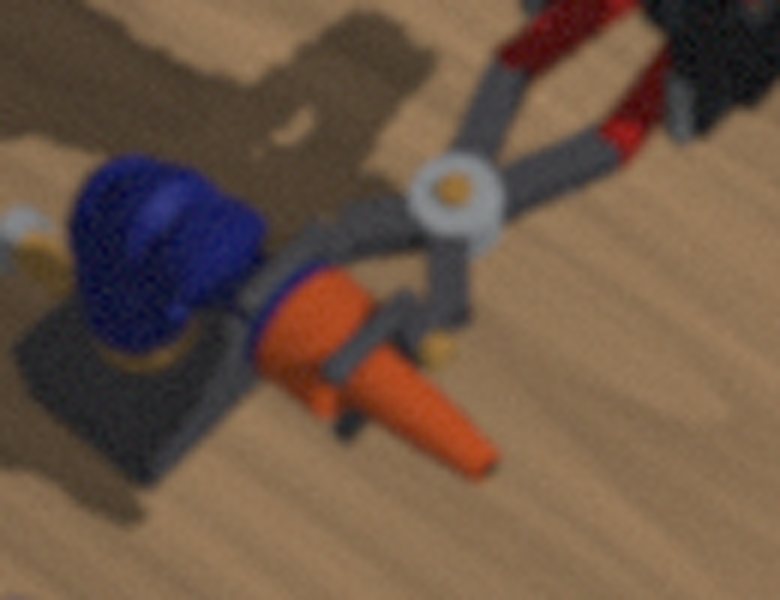

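Request:
move_arm(commands=[[0,0,0,0,51.5],[0,0,0,0,51],[0,0,-0.1,0,50.5],[0,0,-0.1,0,50.5],[0,0,-0.1,0,50.5]], force=24)

```text
clock: 14.98
ee_pos: [0.5288, -0.0409, 0.1103]
tcp_rot: [[-0.998, 0.068, 0.002], [0.068, 0.998, 0.001], [-0.002, 0.001, -1.0]]
wrist_force: [-1.2, -0.3, -1.6]
gripper_width: 0.0437
```

```bash
python3 look.py d6
```

```text
14.9833 [ 0.52875876 -0.04086552  0.11034895] [-0.99770156  0.06773568 -0.0018632 ] [-1.18122467 -0.29512702 -1.59277126] [-0.03959494  0.25535317  0.00743256] 0.04368881841972252
```

View pics/d6a.png

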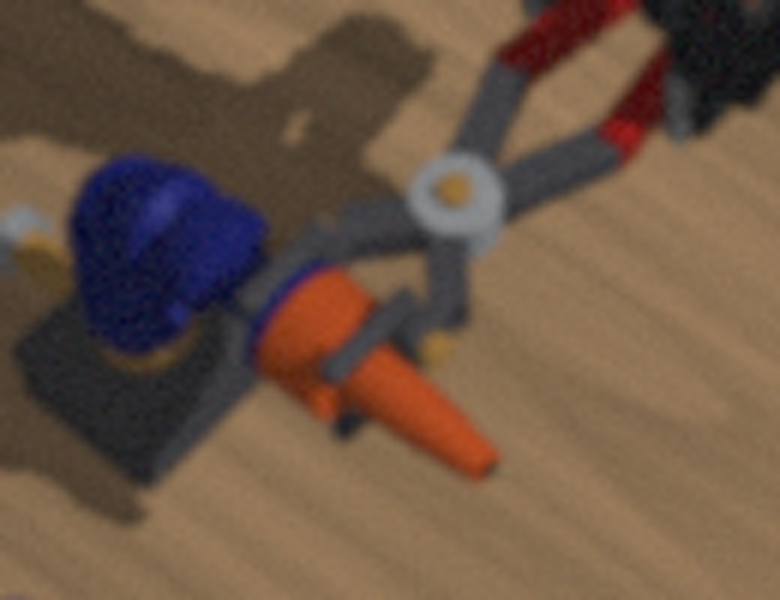

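Request:
move_arm(commands=[[0,0.3,0.3,0,53],[0,0.6,0.7,0,56],[0,0.9,1,0,58],[0,1.2,1.4,0,60],[0,1.5,1.8,0,62],[0,1.5,2.1,0,64],[0,1.5,2.4,0,66],[0,1.5,2.4,0,66]])

```text
clock: 15.75
ee_pos: [0.5289, -0.0394, 0.1079]
tcp_rot: [[-0.998, 0.068, 0.002], [0.068, 0.998, 0.001], [-0.002, 0.001, -1.0]]
wrist_force: [-0.1, 1.3, -2.2]
gripper_width: 0.0562
```

```bash
python3 look.py e1
```

```text
15.75 [ 0.52886298 -0.03935226  0.1078991 ] [-0.99771074  0.06760152 -0.00181965] [-0.14850444  1.3236597  -2.16584485] [-0.0013518   0.03916509 -0.02642174] 0.05623604940668112
```

View pics/e1a.png

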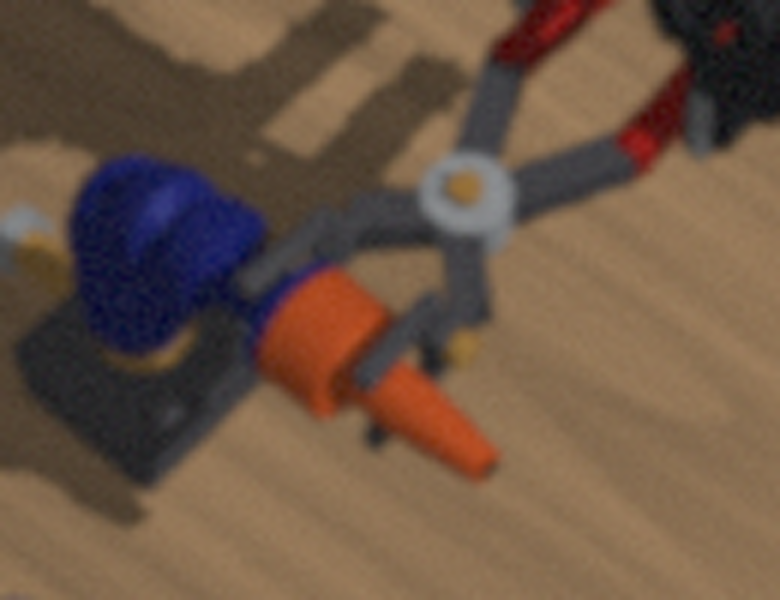

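The nozzle stays home: its rim sits against the flange at ≈ (290,290), and the left fork has moved clear of the shoulder (≈ (370,370)). I'll open a bit more and withdraw.

Request:
move_arm(commands=[[0,0,0.5,0,68],[1,0,0.7,0,70],[3,0,1,0,72],[7,0,1,0,72],[13,0,1,0,72],[20,0,1,0,72],[28,0,1,0,72],[36,0,1,0,72],[40,0,1,0,72],[40,0,1,0,72]])

```text
clock: 16.68
ee_pos: [0.4876, -0.0366, 0.1068]
tcp_rot: [[-0.998, 0.068, 0.001], [0.068, 0.998, 0.001], [-0.001, 0.001, -1.0]]
wrist_force: [0.1, 0.8, -2.4]
gripper_width: 0.0617
```

```bash
python3 look.py e2
```

```text
16.6833 [ 0.48755713 -0.03660169  0.10682204] [-9.97707905e-01  6.76635188e-02 -7.65103150e-04] [ 0.12041108  0.79066085 -2.39071276] [-0.00599412  0.00798338 -0.02590086] 0.06168589706890449
```

View pics/e2a.png

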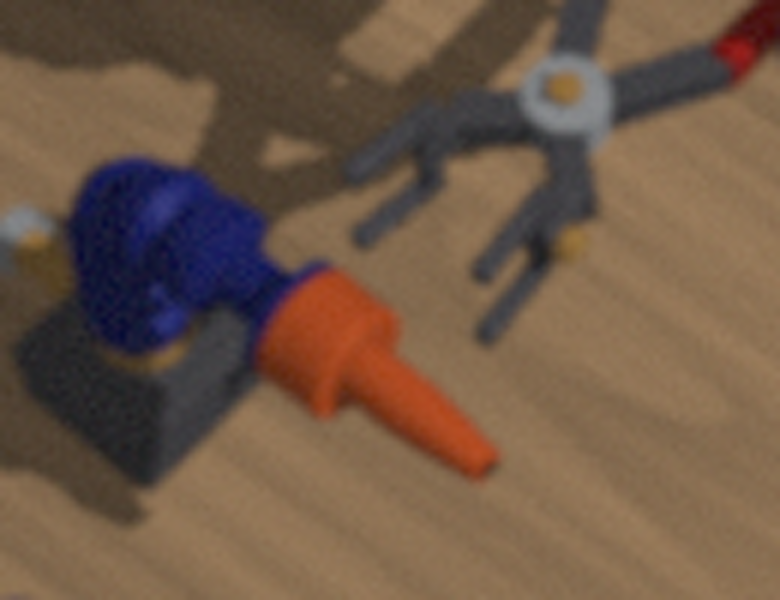

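Request:
move_arm(commands=[[15,8,-3,0,72],[18,25,-8,0,72],[18,48,-12,0,72],[18,73,-15,0,72],[18,98,-15,0,72],[18,123,-15,0,72],[18,148,-15,0,72],[18,173,-15,0,72],[18,193,-15,0,72],[18,203,-15,0,72]])

```text
clock: 17.62
ee_pos: [0.4853, 0.1707, 0.1224]
tcp_rot: [[-0.998, 0.064, 0.004], [0.064, 0.998, 0.003], [-0.003, 0.003, -1.0]]
wrist_force: [-0.6, 0.2, -2.8]
gripper_width: 0.0616
```

Run:
```python
from h import *
s=robot.read_state(); print(s['clock'],s['ee_pos'],s['tcp_rot'],s['gripper_width'])
f=robot.grab_frame('wrist'); save(f,'w7.png')
F=f['frame'].astype(int)
m=(F[...,0]>90)&(F[...,1]<50)&(F[...,2]<50)
m[:140]=0;m[440:]=0;m[:,:200]=0;m[:,440:]=0
n,l,st,c=cv2.connectedComponentsWithStats(m.astype(np.uint8))
for i in range(1,n):
    if st[i,4]<300: continue
    print('now',st[i])
for nm in ('w3','w4'):
    F=cv2.cvtColor(cv2.imread(f'pics/{nm}.png'),cv2.COLOR_BGR2RGB).astype(int)
    m=(F[...,0]>90)&(F[...,1]<50)&(F[...,2]<50)
    m[:140]=0;m[440:]=0;m[:,:200]=0;m[:,440:]=0
    n,l,st,c=cv2.connectedComponentsWithStats(m.astype(np.uint8))
    for i in range(1,n):
        if st[i,4]>300: print(nm,st[i])
```

```text
17.6167 [0.48533156 0.17068433 0.12244845] [[-0.99793542  0.06412315  0.00362202]
 [ 0.06413439  0.99793652  0.00307915]
 [-0.0034171   0.00330509 -0.9999887 ]] 0.06155154523751769
now [ 220  167   49  266 9836]
now [ 370  168   53  267 9651]
w3 [  215   166    52   268 10211]
w3 [  368   168    58   267 10137]
w4 [ 215  166   53  267 9995]
w4 [ 368  168   57  267 9867]
```

View pics/w7.png

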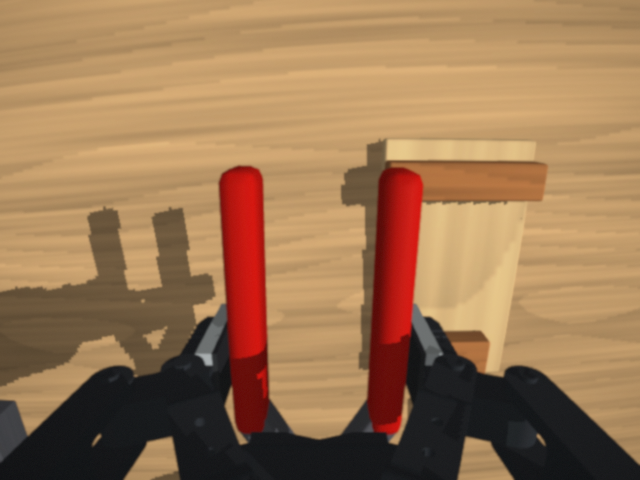

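Request:
move_arm(commands=[[-4,15,0,-0.5,72],[-10,38,0,-0.5,72],[-16,62,0,-0.5,72],[-16,82,0,-0.5,72],[-16,93,0,-0.5,72],[-16,94,0,-0.5,72],[-16,94,0,-0.5,72],[-16,94,0,-0.5,72]])

```text
clock: 18.33
ee_pos: [0.5072, 0.262, 0.1226]
tcp_rot: [[-0.998, 0.056, 0.003], [0.056, 0.998, 0.002], [-0.003, 0.002, -1.0]]
wrist_force: [-0.9, -0.5, -1.6]
gripper_width: 0.0612
```

Run:
```python
from h import *
s=robot.read_state(); print(s['clock'],s['ee_pos'],s['tcp_rot'],s['gripper_width'])
f=robot.grab_frame('wrist'); save(f,'w8.png')
```

```text
18.3333 [0.50723621 0.26195997 0.12262622] [[-0.99841111  0.0562626   0.00312615]
 [ 0.05626866  0.99841388  0.00188833]
 [-0.00301495  0.00206124 -0.99999333]] 0.061172905313754765
```

View pics/w8.png

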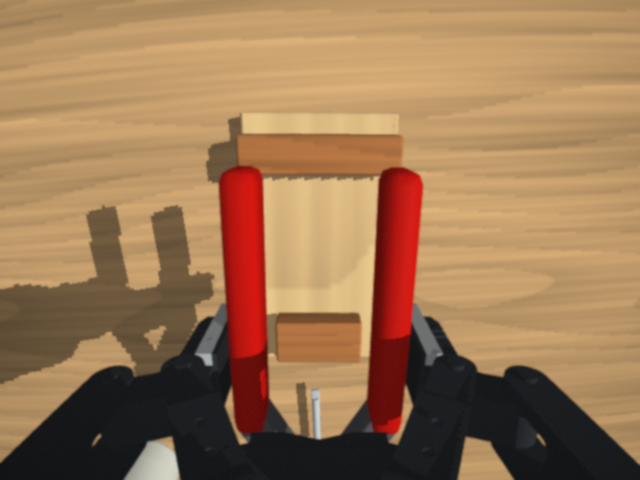

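The view matches the one just after lifting, with the rest's blocks centred between the handles. I'll lower it now.

Request:
move_arm(commands=[[0,1,15,0,72],[0,1,35,0,72],[0,1,55,0,72],[0,1,73,0,72],[0,1,86,0,72],[0,1,95,0,72],[0,1,100,0,72],[0,1,103,0,72],[0,1,105,0,72],[0,1,105,0,72]])

```text
clock: 19.22
ee_pos: [0.508, 0.2633, 0.018]
tcp_rot: [[-0.998, 0.057, 0.004], [0.057, 0.998, 0.002], [-0.004, 0.003, -1.0]]
wrist_force: [1.0, -0.0, -2.1]
gripper_width: 0.0615
```

Run:
```python
from h import *
s=robot.read_state(); print(s['clock'],s['ee_pos'],s['wrist_force'],s['gripper_width'])
f=robot.grab_frame('scene'); save(f,'s9.png')
a=cv2.imread('pics/s9.png')[270:420,380:560]; cv2.imwrite('pics/s9c.png',cv2.resize(a,None,fx=4,fy=4,interpolation=cv2.INTER_CUBIC))
```

```text
19.2167 [0.50803964 0.26328696 0.01801647] [ 0.99492396 -0.03253639 -2.09049585] 0.0614601412733947
```

View pics/s9c.png

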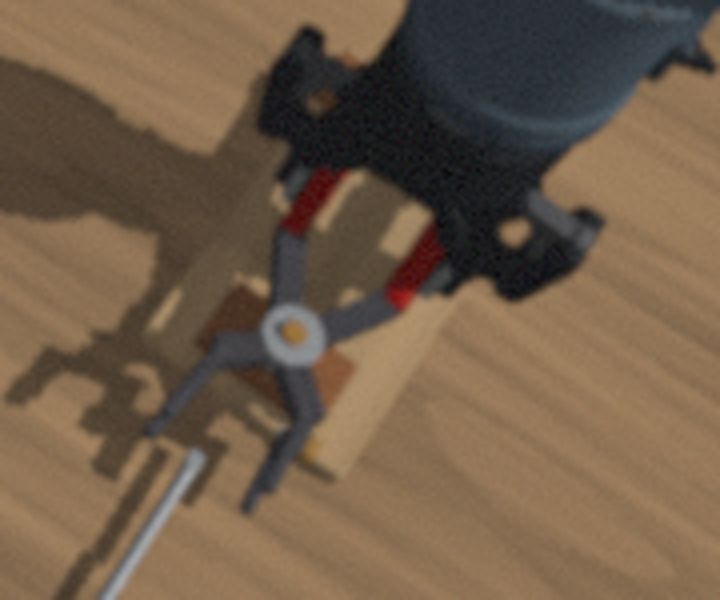

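Not yet touching (2 N of weight still hangs on the wrist), so I'll go down about 2–3 mm more until contact.

Request:
move_arm(commands=[[0,0,1,0,72],[0,0,2,0,72],[0,0,2.5,0,72],[0,0,2.5,0,72]])

```text
clock: 19.6
ee_pos: [0.5083, 0.2635, 0.0159]
tcp_rot: [[-0.998, 0.057, 0.004], [0.057, 0.998, 0.003], [-0.004, 0.003, -1.0]]
wrist_force: [-0.4, -0.6, -1.0]
gripper_width: 0.0613
```

Request:
move_arm(commands=[[0,0,0.7,0,73],[0,0,0.9,0,74.5],[0,0,1,0,76],[0,0,1,0,78],[0,0,1,0,82],[0,0,1,0,88],[0,0,1,0,95],[0,0,1,0,100],[0,0,1,0,100]])

```text
clock: 20.35
ee_pos: [0.5083, 0.2635, 0.0149]
tcp_rot: [[-0.998, 0.057, 0.005], [0.057, 0.998, 0.003], [-0.004, 0.003, -1.0]]
wrist_force: [0.4, 0.2, 0.6]
gripper_width: 0.0852
```

Run:
```python
from h import *
s=robot.read_state(); print(s['clock'],s['ee_pos'],s['wrist_force'],s['gripper_width'])
f=robot.grab_frame('wrist'); save(f,'w10.png')
```

```text
20.35 [0.50832037 0.26352873 0.01492877] [0.39073419 0.2348022  0.55481708] 0.08520128481584237
```

View pics/w10.png

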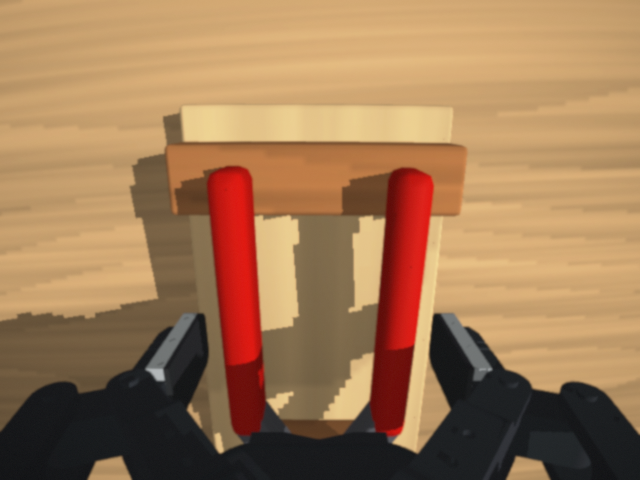

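The pliers are released: the fingers at (205,330) and (435,330) stand clear of the handles. I'll rise straight up and check.

Request:
move_arm(commands=[[0,0,-8,0,100],[0,0,-25,0,100],[0,0,-55,0,100],[0,0,-90,0,100],[0,0,-130,0,100],[0,0,-170,0,100],[0,0,-200,0,100],[0,0,-210,0,100],[0,0,-215,0,100],[0,0,-215,0,100]])

```text
clock: 21.23
ee_pos: [0.5075, 0.263, 0.2306]
tcp_rot: [[-0.998, 0.056, 0.006], [0.057, 0.998, 0.003], [-0.005, 0.004, -1.0]]
wrist_force: [-0.4, -0.1, -0.3]
gripper_width: 0.0855
```

```bash
python3 look.py g1
python3 - <<'E'
from h import *
s=robot.read_state(); print(s['clock'],s['ee_pos'],s['wrist_force'])
f=robot.grab_frame('wrist'); save(f,'w11.png')
for n,h in dict(pliers=.039,rest=0).items():
    for d in robot.place_of('wrist',n)[:1]: print(n,round(d['confidence'],2),d['uv'],onplane(f,d['uv'],h).round(4))
F=f['frame'].astype(int)
m=(F[...,0]>120)&(F[...,1]<60)&(F[...,2]<60)
m[:120]=0;m[260:]=0;m[:,:250]=0;m[:,400:]=0
n,l,st,c=cv2.connectedComponentsWithStats(m.astype(np.uint8))
for i in range(1,n):
    if st[i,4]<300: continue
    P,u,v=pts(f,l==i); P=P[P[:,2]>.042]; vv,uu=np.nonzero(l==i)
    Q=np.array([onplane(f,(a,b),.046) for a,b in zip(uu,vv)])
    line=cv2.fitLine(Q[:,:2].astype(np.float32),cv2.DIST_L2,0,.01,.01).ravel(); print(st[i],'line',line, Q.min(0),Q.max(0),'z',np.median(P[:,2]))
f=np.load('g1_scene.npy',allow_pickle=True).item()
f2=np.load('g1_top.npy',allow_pickle=True).item()
for c,g,n,h in (('scene',f,'glue',0),('scene',f,'driver',0),('scene',f,'spare_link',0),('scene',f,'offcut',0),('scene',f,'hose',.13),('top',f2,'glue',0),('top',f2,'driver',0)):
    for d in robot.place_of(c,n)[:1]: print(c,n,round(d['confidence'],2),np.round(d['uv'],1),onplane(g,d['uv'],h).round(4))
E
```

```text
21.2333 [0.50746548 0.26300666 0.23064162] [-0.99838755  0.05651677 -0.00530608] [-0.40127754 -0.0548009  -0.34450399] [0.01499636 0.02089891 0.02062726] 0.0854995472508291
21.3333 [0.50636891 0.26244727 0.22838285] [-0.58327973 -0.26076163 -1.30833704]
pliers 0.58 [317.0, 287.8] [0.5783 0.2577 0.039 ]
rest 0.66 [318.6, 272.1] [0.5785 0.2592 0.    ]
[ 281  140   16  111 1336] line [ 0.99862343 -0.05245198  0.48745576  0.23903854] [0.4427123  0.23191801 0.046     ] [0.53750392 0.24651479 0.046     ] z 0.04695266898015216
[ 345  140   16  112 1131] line [ 0.9965016 -0.0835733  0.4905559  0.2922716] [0.44585998 0.28479509 0.046     ] [0.54135887 0.30041487 0.046     ] z 0.0469815658988825
scene glue 0.94 [322.4 368.3] [0.7146 0.0907 0.    ]
scene driver 0.96 [393.8 434.8] [0.7339 0.2467 0.    ]
scene hose 0.88 [266.6 262.8] [ 0.6588 -0.0644  0.13  ]
top glue 0.95 [253.  180.7] [0.7205 0.102  0.    ]
top driver 0.93 [194.2 180. ] [0.7294 0.2438 0.    ]
```

View pics/g1b.png

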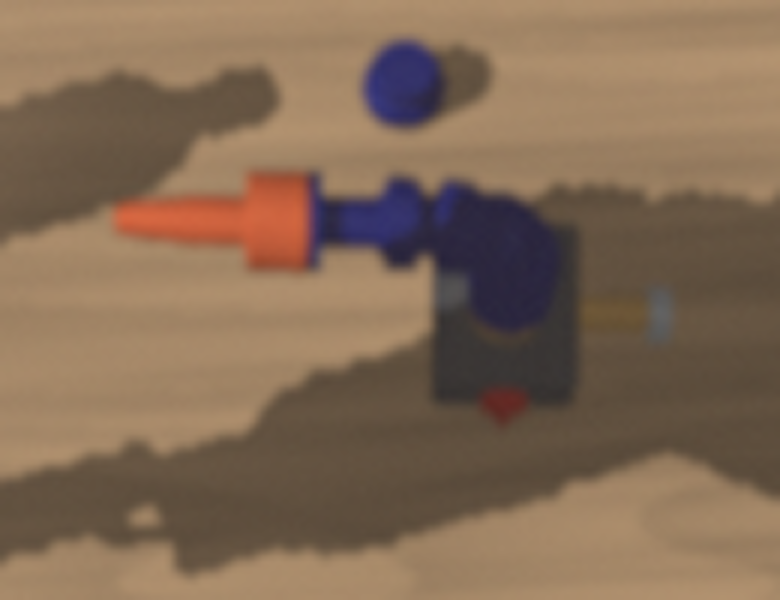

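View pics/w11.png

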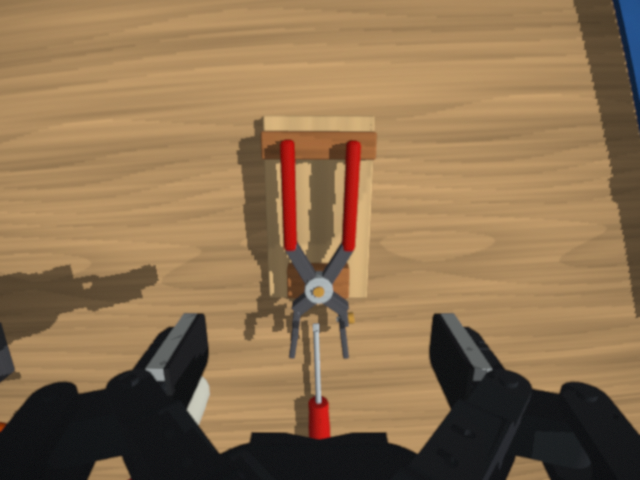

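View pics/g1_scene.png

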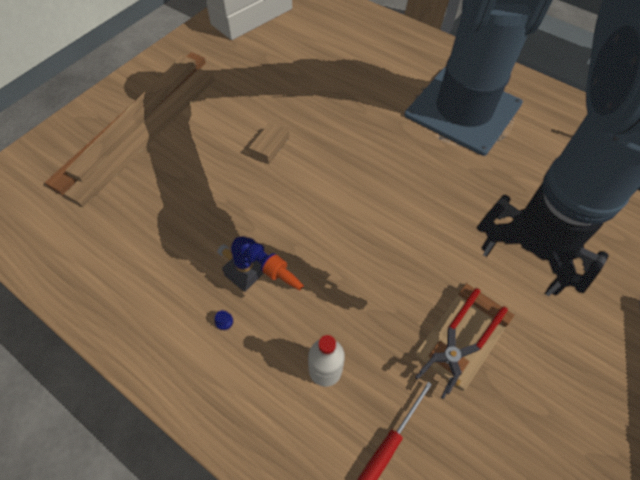

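The top view shows the orange rim flush on the flange at ≈ (315,220). The tip shifted from 93 to 114 in the crop, about 7.4 mm, and the flange is where it was. In the wrist view the pliers lie on both blocks as at the start, pivot ≈ (318,290). I'll hand the job in.

```bash
python3 -c "
from plant import robot
print(robot.close_job()); print(robot.read_state()['clock'])"
```

```text
the job is handed in; nothing more can be done
None
the job is handed in; nothing more can be done
```

I seated the nozzle with the hose pliers, laid them back on their rest and handed the job in at about 22 s of the 62 s allowed. No verdict was reported.

**Squeeze:** I closed the handles in small steps with the grip capped at 26 N, down to 43.7 mm. The nozzle went home by the time the handles reached about 46 mm, and squeezing on moved it no further.

**Last checks that agreed:**
- **Nozzle:** the tip had moved about 7.4 of 7.5 mm in the top picture, the rim was flush on the flange, and it stayed home after the jaws opened.
- **Hose:** the flange was at its starting pixel in the top picture, so the hose sprang back.
- **Pliers:** the pivot was at about (0.578, 0.258), within about 2 mm of where it started. They lay level on both blocks, turned under 0.01 rad from the start.
- **Robot:** clear of everything.

**Slight disagreements and gaps:**
- Early in the squeeze, the wrist read 3 to 4 N along the approach and up to 3 N sideways, from the slot touching the waist and the right fork meeting the flange first. I eased this off with shifts of about 1 mm.
- The networks' positions scattered by several mm between cameras, so the jaws were aligned from picture edges instead.
- In the last look I re-measured only the glue bottle and the driver, and both were within that scatter of their start. I judged the offcut and spare link from the picture, where they looked unmoved.
- I could not read the jaw force or the nozzle-push value directly.

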